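# Pack the flow-sensor heads for reprocessing

### The job

Pack the used flow-sensor heads for the collection: lift the top tray off the pile and seat it down flat in the white docking base, then lay every head that is on the bench flat on that tray's floor. Then lift the next tray off the pile and stack it squarely on the loaded one as its cover, and slide the dock's bolt over the cover's tongue until it is fully home in its keeper. Leave the bottom tray and the other things on the bench where they are.

Things in the scene. Friction and masses are not known exactly. Their poses are not given: they have to be found in the camera images.
- tray_a: TOP tray of the pile of three alike: aluminium, 190 x 160 mm, 56 mm high, 4 mm walls; inside floor 182 x 152 mm, 10 mm above the origin. A square grey lifting post (20 x 20 mm) stands in its middle, its top 46 mm above the origin, 10 mm below the rim. About 0.35 kg. Origin: centre of the underside; x along the length, z up; half a turn makes no difference.
- tray_b: MIDDLE tray of the pile, just like the top one, origin likewise. At the middle of each short end of a tray a tongue 30 mm wide, 6 mm thick sticks out 24 mm at rim height. The foot under a tray (174 x 144 mm, 6 mm deep) drops into the mouth of the tray below with 4 mm play on each side, so stacked trays stand 50 mm apart.
- tray_c: BOTTOM tray of the pile, the same again, origin likewise; it stands on a black rubber mat 8 mm thick and stays there
- head1: flow-sensor head: a white tube 72 mm long, 26 mm in diameter, lying through a grey square housing 30 x 30 mm in section and 36 mm long at its middle. Origin: the middle of the housing, 15 mm above what it rests on; x along the tube. Mass about 70 g. Any side of the housing may be down. Two to four heads are there, at most; the others are absent (None).
- head2: flow-sensor head: a white tube 72 mm long, 26 mm in diameter, lying through a grey square housing 30 x 30 mm in section and 36 mm long at its middle. Origin: the middle of the housing, 15 mm above what it rests on; x along the tube. Mass about 70 g. Any side of the housing may be down. Two to four heads are there, at most; the others are absent (None).
- head3: flow-sensor head: a white tube 72 mm long, 26 mm in diameter, lying through a grey square housing 30 x 30 mm in section and 36 mm long at its middle. Origin: the middle of the housing, 15 mm above what it rests on; x along the tube. Mass about 70 g. Any side of the housing may be down. Two to four heads are there, at most; the others are absent (None).
- head4: flow-sensor head: a white tube 72 mm long, 26 mm in diameter, lying through a grey square housing 30 x 30 mm in section and 36 mm long at its middle. Origin: the middle of the housing, 15 mm above what it rests on; x along the tube. Mass about 70 g. Any side of the housing may be down. Two to four heads are there, at most; the others are absent (None).
- dock: fixed white docking base, plate 12 mm thick with 14 mm lips round a seat for one tray (4 mm play each side). Origin: centre of the seat, on the table; x along the tray's length, z up. At its -x end stand two grey brackets 120 mm high: the bolt's slotted barrel (y -102 to -27 mm) and its keeper, a closed bridge 139 mm high (y 25 to 42 mm). Tray tongues come between them.
- dock_seat (a point): point on the dock: centre of the top of its plate, where the origin of a docked tray comes (12 mm above the table); axes as the dock's
- bolt (a joint): travel of the steel bolt along the dock's +y: 0 drawn right back, 0.064 m fully home in the keeper. Friction about 3 N; it stays where it is left. It passes 3 mm above the tongue of a second tray stacked on a docked one.
- bolt_knob (a point): point on the bolt's upright round knob (14 mm in diameter): on its axis, 12 mm below its top, 157 mm above the table; the knob stands free from 133 to 169 mm above the table. It moves with the bolt.
- oximeter: bystander: white finger oximeter 60 x 34 x 26 mm lying among the heads; origin under its middle
- wipes: bystander: white tub 90 mm in diameter, 190 mm high, at the left; origin under its middle
- sanitiser: bystander: clear bottle 60 mm in diameter, 160 mm high, at the left; origin under its middle
- meter: bystander: hand-held white lung meter 130 mm long with an upright mouthpiece tube 110 mm high, at the right; origin under its middle
- marker: bystander: blue marker pen 130 mm long, 13 mm thick, lying near the robot; origin under its middle
- cup: bystander: paper cup 70 mm in diameter, 80 mm high, at the back; origin under its middle
Not all that is in view belongs to the job. What is shaped like the head1 but yellow is not meant.

How it is judged:
On the way, in this order (a step that is already met when the one before it is completed fails the run):
1. the top tray is seated flat in the dock and let go (horizontal distance between tray_a and dock_seat below 0.009 m and z of tray_a in the frame of dock_seat between -0.004 and 0.004 m and angle between tray_a's own z axis and vertical below 0.05 rad and angle between the x axis of tray_a and the x axis of dock, either way round below 0.1 rad and contact force between the fingers and anything else below 0.5 N), for 0.2 s.
2. every head lies flat on the docked tray's floor (horizontal distance between tray_a and dock_seat below 0.009 m and z of tray_a in the frame of dock_seat between -0.004 and 0.004 m and angle between tray_a's own z axis and vertical below 0.05 rad and angle between the x axis of tray_a and the x axis of dock, either way round below 0.1 rad and x of head1 in the frame of tray_a between -0.085 and 0.085 m and y of head1 in the frame of tray_a between -0.07 and 0.07 m and z of head1 in the frame of tray_a between 0.019 and 0.031 m and linear speed of each of head1, head2, head3, head4 below 0.03 m/s and x of head2 in the frame of tray_a between -0.085 and 0.085 m and y of head2 in the frame of tray_a between -0.07 and 0.07 m and z of head2 in the frame of tray_a between 0.019 and 0.031 m and x of head3 in the frame of tray_a between -0.085 and 0.085 m and y of head3 in the frame of tray_a between -0.07 and 0.07 m and z of head3 in the frame of tray_a between 0.019 and 0.031 m and x of head4 in the frame of tray_a between -0.085 and 0.085 m and y of head4 in the frame of tray_a between -0.07 and 0.07 m and z of head4 in the frame of tray_a between 0.019 and 0.031 m), for 0.2 s.
3. the next tray is stacked squarely on the loaded one and let go (all of step 1 and horizontal distance between tray_b and tray_a below 0.009 m and z of tray_b in the frame of tray_a between 0.046 and 0.054 m and angle between tray_b's own z axis and vertical below 0.05 rad and angle between the x axis of tray_b and the x axis of tray_a, either way round below 0.1 rad), for 0.2 s.
4. the bolt is home in its keeper (horizontal distance between tray_b and tray_a below 0.009 m and z of tray_b in the frame of tray_a between 0.046 and 0.054 m and angle between tray_b's own z axis and vertical below 0.05 rad and angle between the x axis of tray_b and the x axis of tray_a, either way round below 0.1 rad and value of joint bolt above 0.059 m), for 0.2 s.
At the end, for the whole second after the job is handed in: Old top tray seated in the dock (9 mm, 4 mm in height, 5 degrees), every head present flat on its floor, old middle tray nested on it (same tolerances), bolt within 5 mm of its 64 mm travel, bottom tray within 40 mm of its start, all at rest (all of step 2 and all of step 4 and linear speed of each of tray_a, tray_b below 0.03 m/s and distance of tray_c from where it was at the start of the episode below 0.04 m); the robot touches nothing.
It fails at once if a bystander is shoved more than 50 mm or knocked over (distance of any of oximeter, wipes, sanitiser, meter, marker, cup from where it was at the start of the episode above 0.05 m or angle between any of oximeter, wipes, sanitiser, meter, marker, cup's own z axis and vertical above 0.6 rad).
It fails at once if the bottom tray is dragged more than 40 mm or tipped (distance of tray_c from where it was at the start of the episode above 0.04 m or angle between tray_c's own z axis and vertical above 0.2 rad).
Of head1, head2, head3, head4 only 2 to 4 are there at a start; the rules pass over those that are not, and their reading is None.
At some moment in a run one of head1, head2, head3, head4 may be knocked a few centimetres aside while the robot is not near it.
It also fails if it takes over 210 s, if anything falls off the work surface, if the arm or the gripper's body presses on something with over 40 N, if the wrist force passes 120 N, or if a joint passes its speed limit or range.

### The arm

A 6-joint arm with a two-finger parallel gripper is mounted at the origin on the work surface. World frame = base frame: x ahead of the robot, y to its left, z up, the work surface at z = 0. Lengths are in m, angles in rad, forces in N, time in s.
With the tool pointing down it reaches from about 0.225 to 0.875 m from the base axis. Payload 3.4 kg.
Tool frame: the origin (TCP) lies at the very end of the fingers, on their centre line; the grasp point (between the pads) lies 19 mm behind it; x points along the fingers, y is the direction in which the jaws open and shut, and the axes are right-handed (so a half turn about x gives the same grasp; the last joint's range is limited). The gripper opens to 85 mm and grips with 20 to 120 N. Pads are 22 mm wide; open, the fingers measure 114 mm over their backs; the gripper's body (76 mm by 85 mm) begins 54 mm behind the grasp point. The pads swing forward as they close: fully open they stand 13 mm farther back than shut.
Start: joints at [1.19, 0.276, 1.505, -0, 1.361, -0.121], TCP at [0.148, 0.556, 0.231] pointing down, gripper open.
Joint ranges: [-2.89, 2.89], [-0.75, 2.08], [0.22, 2.7], [-1.18, 4.32], [0.11, 2.71], [-2.7, 2.7]. Speed limits (rad/s): [2.57, 2.57, 3.14, 3.14, 3.14, 3.14].

### API

Orientations are given as a unit quaternion [w, x, y, z].
In Python, from rig import manip gives the robot as it stands. The module is installed in compiled form; this text tells all that it offers.
- The arm moves only by the tool play_rows, never from a script. Its argument "plan" is a list that holds one entry, the list of rows, each a list of 5 numbers: the closure, from 0 (fully open) to 1 (shut), then the shift along the tool's x, y, z in m, then the turn about the tool's x in degrees. A call has 1 to 12 rows; each row is the pose to reach, as a shift and turn from the pose measured when the call began, along the tool's axes at that moment; what a row does not reach only later rows make up. A row lasts 1/10 s, in which the tool goes at most 50 mm and 8.59 degrees, less where a joint would pass 70% of its speed; a pose out of reach is approached as far as the arm can. A call with a gripper value outside its range is refused whole. The fingers move at their own pace and stop on an object; "grip_force" is the grip in N (left out, the last holds). Time passes only in rows, so rows that repeat a pose let the fingers close. It gives the time, the measured TCP pose, the force and the opening at its end, in the units of the state.
- manip.get_state(): the state, without advancing time (a new reading comes with each control period).
- manip.get_image(name): name is "side" or "top"; returns (picture, depth): 400x640x3 uint8, red, green, blue; 400x640 float32, m along the optical axis (not along the pixel's ray), 0 where there is no reading.
- manip.camera_params(name): a dict with "intrinsics" (3x3 intrinsics, pixels), "dist_coeffs" ([k1, k2, p1, p2, k3] as OpenCV has them; the pictures are not rectified), "R" (3x3) and "t" (3): a world point X has camera coordinates R X + t. Camera axes: x right, y down, z forward; pixel columns grow to the right and rows downward; lengths in m; the calibration is good to about 2 mm. A picture is of the moment at which its call begins. camera_params takes no time and is no camera call.
- manip.sign_off(): hands the job in, once; it reports no verdict.
The state is a dict: "clock": time; "qpos": joint angles; "qd": joint speeds; "effort": joint torques, N m; "position": TCP position; "ee_rot": TCP orientation; "contact_force": force on the tool from outside, world axes, zero at the start; "moment": the same for the moment, N m; "width": finger opening in m.
Only numpy, scipy, OpenCV 4.12 (cv2) and the standard library are available. Lean on these libraries where they do the work, as an engineer would, in place of code of your own. Each camera call takes 0.05 s, during which the arm holds its last target.

## Working session

There is one attempt and no reset: what is moved stays moved. The work goes in short steps, Python scripts to look and compute and a tool call to move; the robot and the scene stay as the last step left them, time stands still between calls to the robot, and variables do not carry over. Pictures are saved under pics/ and viewed, and the job is handed in when it is done.

Besides the shell and the picture viewer there is one more tool, called after "Request:" as name(argument=value, ...), one argument or row to a line, values as JSON. play_rows: Moves the arm, as the interface text tells. Its arguments: {"type":"object","properties":{"plan":{"type":"array","items":{"type":"array","items":{"type":"array","items":{"type":"number"}}}},"grip_force":{"type":"number"}},"required":["plan"]}

```bash
mkdir -p pics; python3 - <<'E'
from rig import manip
import cv2,numpy as np
s=manip.get_state()
for k,v in s.items(): print(k,np.round(v,4))
for n in ("side","top"):
    im,d=manip.get_image(n); cv2.imwrite(f"pics/{n}0.png",im[:,:,::-1]); np.save(f"{n}0_d.npy",d); np.save(f"{n}0.npy",im)
    p=manip.camera_params(n); print(n,{k:np.round(v,4).tolist() for k,v in p.items()})
E
```

```text
clock 0.0
qpos [ 1.19    0.2766  1.5061 -0.      1.3607 -0.121 ]
qd [-0.0005  0.0001 -0.0004 -0.0009 -0.0006 -0.0001]
effort [-1.10000e-03 -4.16778e+01 -2.45796e+01 -3.00000e-04  1.12000e-02
 -0.00000e+00]
position [0.1475 0.5552 0.2304]
ee_rot [ 0.701   0.091   0.7013 -0.0922]
contact_force [ 0.6654  0.1356 -0.0819]
moment [ 0.0103 -0.0525 -0.0273]
width 0.0853
side {'intrinsics': [[481.0633, 0.0, 316.1223], [0.0, 481.0633, 205.8423], [0.0, 0.0, 1.0]], 'dist_coeffs': [-0.0661, 0.0, 0.0, 0.0, 0.0], 'R': [[0.8695, -0.4939, 0.0019], [-0.3712, -0.656, -0.6571], [0.3258, 0.5707, -0.7538]], 't': [-0.5242, 0.3179, 1.2902]}
top {'intrinsics': [[381.9946, 0.0, 318.3356], [0.0, 381.9946, 196.8694], [0.0, 0.0, 1.0]], 'dist_coeffs': [0.0036, 0.0, 0.0, 0.0, 0.0], 'R': [[0.0192, -0.9998, 0.0097], [-0.9825, -0.0206, -0.1854], [0.1855, -0.006, -0.9826]], 't': [-0.0129, 0.6197, 1.4517]}
```

View pics/side0.png

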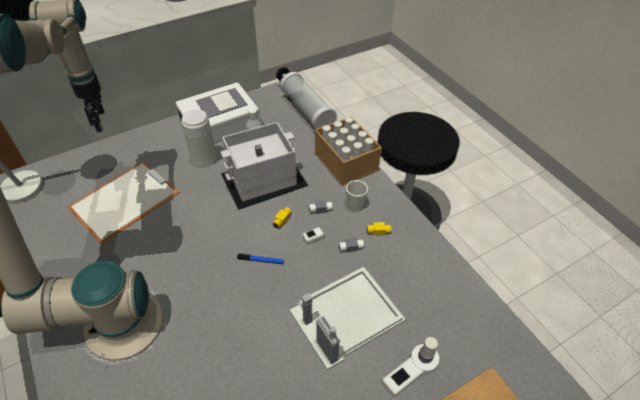

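View pics/top0.png

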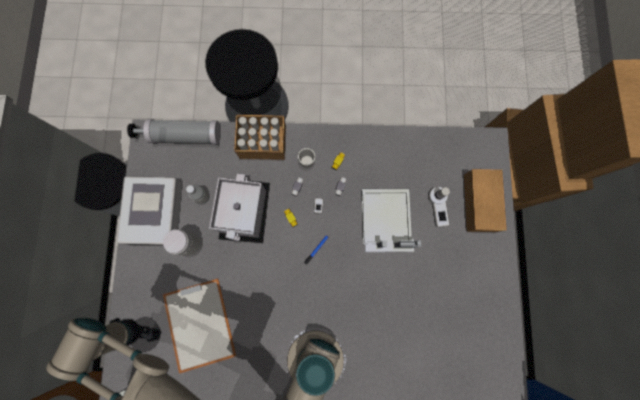

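```bash
cat > h.py <<'E'
import numpy as np,cv2
from rig import manip
def P(n): 
    p=manip.camera_params(n); return [np.array(p[k],float) for k in("intrinsics","dist_coeffs","R","t")]
def ray(n,uv):
    K,D,R,t=P(n); q=cv2.undistortPoints(np.array(uv,float).reshape(-1,1,2),K,D).reshape(-1,2)
    d=np.c_[q,np.ones(len(q))]@R; return -R.T@t,d
def onz(n,uv,z):
    c,d=ray(n,uv); return c+d*((z-c[2])/d[:,2])[:,None]
def dep(n,uv,d):
    c,r=ray(n,uv); uv=np.array(uv,int).reshape(-1,2); return c+r*d[uv[:,1],uv[:,0]][:,None]
def cloud(n,d):
    v,u=np.mgrid[0:400,0:640]; uv=np.c_[u.ravel(),v.ravel()]; X=dep(n,uv,d); X[d.ravel()==0]=np.nan; return X.reshape(400,640,3)
def proj(n,X):
    K,D,R,t=P(n); return cv2.projectPoints(np.array(X,float).reshape(-1,3),cv2.Rodrigues(R)[0],t,K,D)[0].reshape(-1,2)
def snap(n,tag):
    im,d=manip.get_image(n); np.save(f"{n}{tag}.npy",im); np.save(f"{n}{tag}_d.npy",d); return im,d
def crop(im,x0,y0,x1,y1,f,path):
    cv2.imwrite(path,cv2.resize(im[y0:y1,x0:x1,::-1],None,fx=f,fy=f,interpolation=cv2.INTER_CUBIC))
E
python3 - <<'E'
from h import *
im=np.load("top0.npy"); s=np.load("side0.npy")
crop(im,200,140,360,250,5,"pics/t0c.png"); crop(im,350,175,460,260,7,"pics/t0d.png")
crop(s,210,110,410,260,4,"pics/s0c.png"); crop(s,280,260,420,370,5,"pics/s0d.png")
for n in("top","side"):
    d=np.load(n+"0_d.npy"); print(n,(d==0).mean()); X=cloud(n,d)
    print([np.round(X[v,u],4).tolist() for u,v in ([(340,240),(440,300),(237,207),(387,215)] if n=="top" else [(260,300),(258,150),(350,305)])])
E
```

```text
top 0.0039140625
[[0.4559, -0.0912, 0.0022], [0.23, -0.484, 0.0037], [0.5583, 0.2989, 0.1493], [0.5597, -0.2798, 0.0121]]
side 0.003828125
[[0.3554, -0.1188, 0.0019], [0.5569, 0.2944, 0.1459], [0.5622, -0.2598, 0.0112]]
```

View pics/t0c.png

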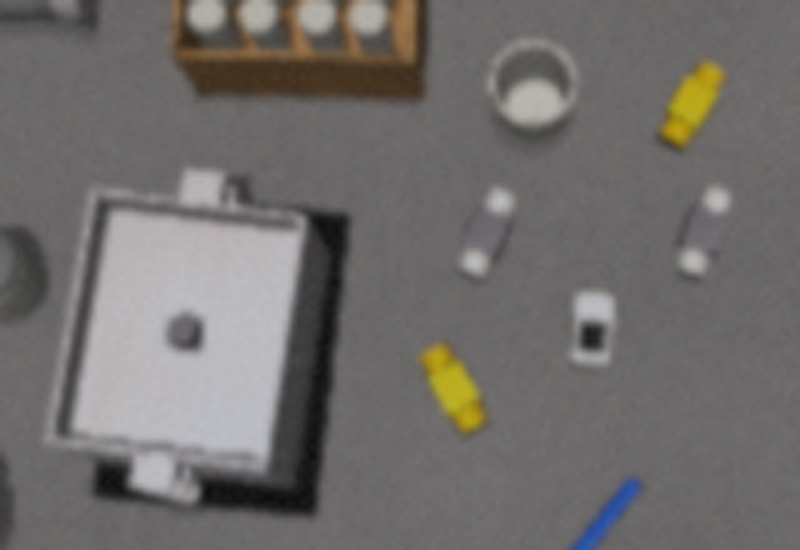

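View pics/t0d.png

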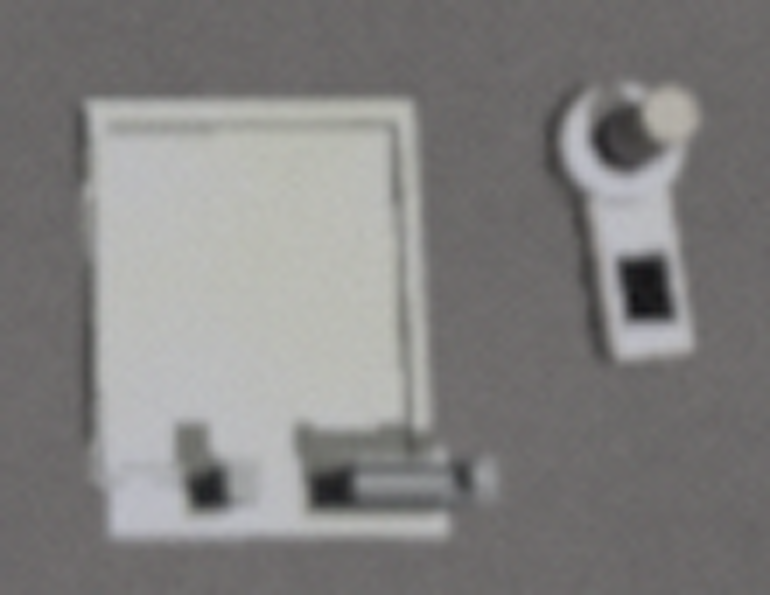

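View pics/s0c.png

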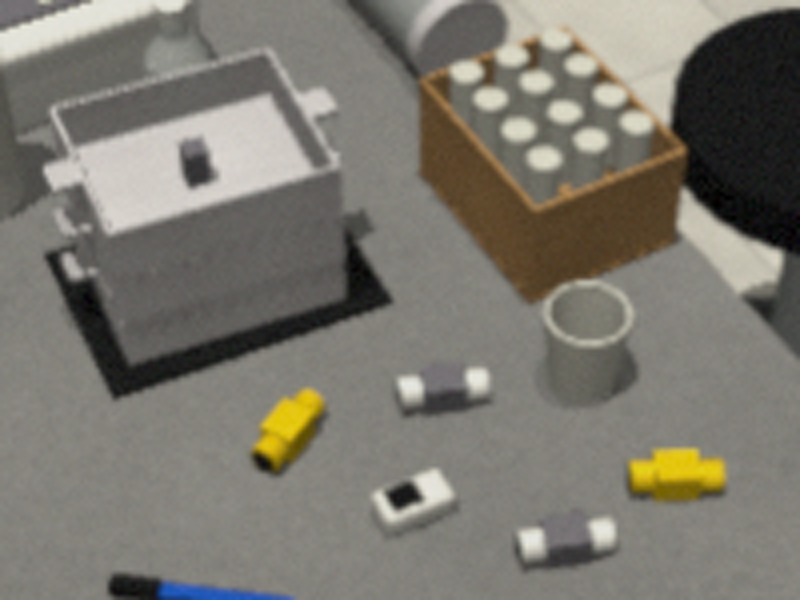

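View pics/s0d.png

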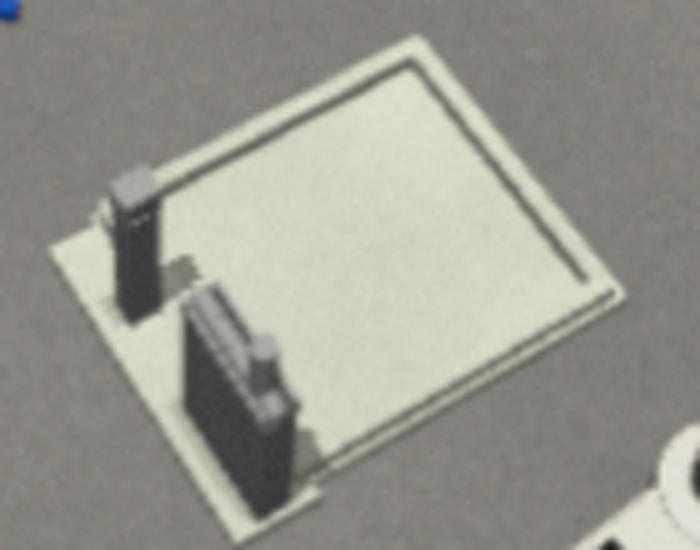

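```bash
python3 - <<'E'
from h import *
for n in ("top",):
    d=np.load(n+"0_d.npy"); X=cloud(n,d)
    np.set_printoptions(linewidth=200,suppress=True)
    print("row 215 z mm", (X[215,355:425,2]*1000).round(0).astype(int))
    print("col 387 z", (X[180:260,387,2]*1000).round(0).astype(int))
    print("col 400 z", (X[180:260,400,2]*1000).round(0).astype(int))
    print("row 207 pile z", (X[207,200:275,2]*1000).round(0).astype(int))
    print("table", np.nanmean(X[250:260,300:350,2]))
E
```

```text
row 215 z mm [-2 -6  3  1 -1  0  4  3 21 29 32 16 11 16  8 16  8 12  9 15 15 14 11 12  7 12 16  9  7 15 16 12 12  8  8 12 12 12 17 16 15 16 12 13 16 14 20 12 15 17 11 11 22 27 31 28 -4  4  1  5 -2  8 -3  1  0 -2
 -2  1  5 -2]
col 387 z [ 5 -3  0  2  1  0  3  4  6 11 23 24 27 10 13 14 11 11 11 15 13  9 13 15  9  6  3 16 13 16 13 14 12 11 10 12 18 10  9  8 10 14 15 14 15 15 11 15 14 11 11 10 14 13 10 11 11 18 10 15 15 10 12 13  9 15
 17 19  9  8 16  3 -1  5  4 -2  2  3 -1 -2]
col 400 z [  1   0  -1  -2  -1   0  -2   3   1  11  26  28  26  13  16  13  10  11  19   8  10  13   7  16  12  14  12  17  21  16  19  10  14   9  11  14   7  12  19  13   7   9  10  24  14  11  15  16  10
  13  11  20  12  11  17  19  16  11  10  11 121 124 125 127 116 114 104  32  12  11  12   1   3  -7   1  -1   0   1   0  -3]
row 207 pile z [  0  -3   5   1   4  -1   1  -5   2   2   5  -2  -1 162 164 149 135 123 117 110 123 117 117 120 119 122 109 115 117 119 113 120 122 154 156 158 151 149 155 143 122 117 112 121 124 117 112 123 117
 119 117 118 117 115 120 121 165 165 137 125  96  79  40  14  12   8  15   3  -4   1  -2   0  -3   3   3]
table 0.0020077109678960036
```

```bash
cat > dock.py <<'E'
from h import *
d=np.load("top0_d.npy"); X=cloud("top",d); im=np.load("top0.npy")
c,_=ray("top",[[0,0]]); print("cam",c)
Z=X[...,2]
m=(Z>0.020)&(Z<0.036); 
def fit(pts,swap=False):
    l=cv2.fitLine(pts.astype(np.float32),cv2.DIST_HUBER,0,.001,.001).ravel(); return l
g=np.zeros_like(m); 
L=[];Rr=[];F=[]
uvs=np.argwhere(m)
for name,(x0,y0,x1,y1) in dict(left=(360,193,370,235),right=(405,193,418,235),far=(366,186,408,196)).items():
    s=m[y0:y1,x0:x1]; v,u=np.nonzero(s); 
    # cast to exact z=0.026
    W=onz("top",np.c_[u+x0,v+y0],0.026)[:,:2]
    l=fit(W); a=np.arctan2(l[1],l[0]); nrm=np.array([-l[1],l[0]]); r=(W-l[2:])@nrm
    print(name,len(W),"dir deg",np.degrees(a).round(2),"pt",l[2:].round(4),"spread",np.percentile(r,[2,98]).round(4))
# color mask: white
hsv=cv2.cvtColor(im,cv2.COLOR_RGB2HSV); 
print(hsv[215,350:425,2])
w=((hsv[...,2]>150)).astype(np.uint8); n,lab,st,ce=cv2.connectedComponentsWithStats(w)
k=lab[215,387]; print(st[k])
for r in range(195,240,4):
    u=np.nonzero(lab[r]==k)[0]; a=onz("top",[[u.min()-.5,r]],0.0)[0]; b=onz("top",[[u.max()+.5,r]],0.026)[0]; print(r,u.min(),u.max(),a[:2].round(4),b[:2].round(4),((a+b)/2)[:2].round(4))
for cc in range(368,408,5):
    v=np.nonzero(lab[:,cc]==k)[0]; print(cc,v.min(),v.max(),onz("top",[[cc,v.min()-.5]],.026)[0,:2].round(4),onz("top",[[cc,v.max()+.5]],.0)[0,:2].round(4))
# brackets: high points
for name,(z0,z1,x0,y0,x1,y1) in dict(barrel=(.11,.15,390,230,430,255),keep=(.11,.16,360,230,388,255),knob=(.155,.18,390,230,430,255)).items():
    M=(Z>z0)&(Z<z1); s=M[y0:y1,x0:x1]; v,u=np.nonzero(s); W=X[v+y0,u+x0]; print(name,len(W),W.min(0).round(4),W.max(0).round(4),np.median(W,0).round(4))
E
python3 dock.py
```

```text
cam [0.33971187 0.00866803 1.54149047]
left 116 dir deg 1.35 pt [ 0.5672 -0.1868] spread [-0.0127  0.0059]
right 121 dir deg 1.16 pt [ 0.5682 -0.3636] spread [-0.0057  0.0067]
far 130 dir deg -88.41 pt [ 0.6561 -0.2888] spread [-0.0129  0.0047]
[108 109 108 110 107 111 110 108 109 107 109 100  95 131 174 187 187 188
 188 189 186 189 188 188 189 186 189 187 188 187 185 188 187 186 189 188
 187 189 188 187 188 189 189 189 188 189 185 188 187 190 187 184 188 187
 187 185 167 144 174 174 146 119 107 110 110 110 110 109 108 105 107 111
 109 107 107]
[ 362  189   52   63 2552]
195 363 408 [ 0.6424 -0.1823] [ 0.6412 -0.3656] [ 0.6418 -0.274 ]
199 363 409 [ 0.6257 -0.1823] [ 0.6248 -0.3692] [ 0.6253 -0.2758]
203 363 409 [ 0.609  -0.1823] [ 0.6084 -0.3688] [ 0.6087 -0.2755]
207 364 409 [ 0.5925 -0.1863] [ 0.5921 -0.3684] [ 0.5923 -0.2774]
211 364 409 [ 0.5759 -0.1863] [ 0.5758 -0.368 ] [ 0.5759 -0.2771]
215 364 409 [ 0.5595 -0.1862] [ 0.5596 -0.3676] [ 0.5595 -0.2769]
219 364 410 [ 0.543  -0.1862] [ 0.5435 -0.3712] [ 0.5433 -0.2787]
223 364 410 [ 0.5267 -0.1861] [ 0.5274 -0.3708] [ 0.527  -0.
[... 207 characters left out ...]
64 391 [ 0.4619 -0.186 ] [ 0.4621 -0.2937] [ 0.462  -0.2398]
368 189 251 [ 0.6647 -0.2015] [ 0.4124 -0.2038]
373 189 251 [ 0.6651 -0.2218] [ 0.4128 -0.2239]
378 189 251 [ 0.6655 -0.2422] [ 0.4132 -0.2439]
383 189 251 [ 0.6659 -0.2625] [ 0.4136 -0.264 ]
388 189 251 [ 0.6664 -0.2828] [ 0.414 -0.284]
393 189 251 [ 0.6668 -0.3032] [ 0.4144 -0.3041]
398 189 250 [ 0.6672 -0.3235] [ 0.4188 -0.3242]
403 189 250 [ 0.6677 -0.3438] [ 0.4192 -0.3443]
barrel 112 [ 0.432  -0.3809  0.1118] [ 0.4523 -0.3045  0.1478] [ 0.4404 -0.3369  0.1316]
keep 40 [ 0.4274 -0.2532  0.1106] [ 0.449  -0.236   0.1437] [ 0.438 -0.243  0.137]
knob 13 [ 0.4351 -0.3681  0.1617] [ 0.4455 -0.3558  0.1751] [ 0.4416 -0.3619  0.1712]
```

```bash
python3 - <<'E'
from h import *
np.set_printoptions(linewidth=200,suppress=True)
im=np.load("top0.npy"); g=im.mean(2)
print(g[184:200,370:405:5].T.round(0))
# top far outer
def cross(p,lv):
    i=np.nonzero((p[:-1]<lv)&(p[1:]>=lv))[0][0]; return i+(lv-p[i])/(p[i+1]-p[i])
pts=[(c,184+cross(g[184:200,c],148)) for c in range(370,404)]
W=onz("top",pts,.026); l=np.polyfit(W[:,1],W[:,0],1); print("far outer z.026: x at y=-.2755:",np.polyval(l,-.2755),"slope deg",np.degrees(np.arctan(l[0])))
s=np.load("side0.npy"); gs=s.mean(2)
d=np.load("side0_d.npy"); X=cloud("side",d); m=(X[...,2]>.02)&(X[...,2]<.034)
# side lip pixels for far lip
W=onz("side",np.argwhere(m)[:,::-1],.026); 
yaw=np.radians(1.35); ex=np.array([np.cos(yaw),np.sin(yaw)]);ey=np.array([-ex[1],ex[0]])
c0=np.array([.5595,-.2755]); q=np.c_[(W[:,:2]-c0)@ex,(W[:,:2]-c0)@ey]
k=(np.abs(q[:,1])<.07)&(q[:,0]>.08)&(q[:,0]<.13); print("side far lip x' ",k.sum(),np.percentile(q[k,0],[2,10,50,90,98]))
k=(np.abs(q[:,0])<.08)&(q[:,1]>.07)&(q[:,1]<.12); print("side left lip y' ",k.sum(),np.percentile(q[k,1],[2,10,50,90,98]))
k=(np.abs(q[:,0])<.08)&(q[:,1]<-.07)&(q[:,1]>-.12); print("side right lip y' ",k.sum(),np.percentile(q[k,1],[2,10,50,90,98]))
# side depth bracket
for n,dn in(("side",X),("top",cloud("top",np.load("top0_d.npy")))):
  Q=dn.reshape(-1,3); q=np.c_[(Q[:,:2]-c0)@ex,(Q[:,:2]-c0)@ey,Q[:,2]]
  for nm,(a,b,z0,z1) in dict(barrel=(-.11,-.02,.105,.2),keep=(.02,.06,.11,.2),knob=(-.12,-.02,.152,.2)).items():
    k=(np.abs(q[:,0]+.115)<.05)&(q[:,1]>a)&(q[:,1]<b)&(q[:,2]>z0)&(q[:,2]<z1)
    print(n,nm,k.sum(),np.percentile(q[k],[3,50,97],axis=0).round(4).tolist())
E
```

```text
[[106. 106. 105. 104. 110. 152. 178. 179. 163. 156. 173. 186. 187. 186. 187. 189.]
 [102. 100. 102. 102. 109. 152. 180. 179. 162. 156. 171. 182. 186. 187. 187. 188.]
 [104. 103. 106. 106. 119. 155. 181. 182. 163. 160. 175. 183. 185. 186. 184. 186.]
 [106. 102. 104. 104. 117. 157. 179. 178. 160. 168. 182. 185. 183. 184. 186. 183.]
 [105. 108. 105. 106. 116. 153. 179. 176. 163. 165. 179. 183. 186. 182. 184. 183.]
 [106. 104. 103. 101. 116. 152. 175. 176. 160. 166. 178. 184. 184. 183. 182. 184.]
 [105. 106. 105. 103. 115. 153. 175. 175. 153. 163. 179. 183. 185. 183. 186. 185.]]
far outer z.026: x at y=-.2755: 0.6647707070720146 slope deg -1.2174820816220935
side far lip x'  199 [0.08583355 0.08736691 0.09238244 0.09745991 0.09846221]
side left lip y'  229 [0.0801914  0.08193821 0.08739799 0.09272976 0.09381364]
side right lip y'  258 [-0.0961764  -0.09484572 -0.09011438 -0.08532959 -0.08438227]
side barrel 384 [[-0.1331, -0.1033, 0.108], [-0.1255, -0.0743, 0.13], [-0.1118, -0.0308, 0.1693]]
side keep 110 [[-0.1333, 0.0234, 0.1137], [-0.123, 0.0297, 0.1368], [-0.1117, 0.0407, 0.1426]]
side knob 44 [[-0.1284, -0.0924, 0.153], [-0.1239, -0.0879, 0.1674], [-0.1177, -0.0811, 0.1737]]
top barrel 131 [[-0.1283, -0.0984, 0.114], [-0.1203, -0.0626, 0.1324], [-0.1096, -0.0271, 0.1716]]
top keep 40 [[-0.1311, 0.027, 0.1118], [-0.1209, 0.0354, 0.137], [-0.1098, 0.042, 0.1433]]
top knob 16 [[-0.1261, -0.0891, 0.1529], [-0.1199, -0.0818, 0.171], [-0.1161, -0.0778, 0.174]]
```

```bash
cat > pile.py <<'E'
from h import *
import sys
def rimfit(n,tag,zr,box):
    X=cloud(n,np.load(f"{n}{tag}_d.npy")); Z=X[...,2]; v,u=np.mgrid[0:400,0:640]
    x0,y0,x1,y1=box; b=(u>=x0)&(u<x1)&(v>=y0)&(v<y1)
    m=b&(Z>zr-.007)&(Z<zr+.012); W=onz(n,np.c_[u[m],v[m]],zr)[:,:2].astype(np.float32)
    return W
if __name__=="__main__":
    tag="0"
    for n,box in(("top",(200,170,275,250)),("side",(215,110,310,210))):
        W=rimfit(n,tag,.164,box)
        # rough frame
        r=cv2.minAreaRect(W); print(n,len(W),"minarea",np.round(r[0],4),np.round(r[1],4),round(r[2],2))
        a=np.radians(-5); 
        c=np.array(r[0])
        for it in range(4):
            ex=np.array([np.cos(a),np.sin(a)]);ey=np.array([-ex[1],ex[0]]); q=np.c_[(W-c)@ex,(W-c)@ey]
            S={}
            for k,sel in dict(px=(np.abs(q[:,0]-.093)<.010)&(np.abs(q[:,1])<.07),mx=(np.abs(q[:,0]+.093)<.010)&(np.abs(q[:,1])<.07),py=(np.abs(q[:,1]-.078)<.010)&(np.abs(q[:,0])<.085),my=(np.abs(q[:,1]+.078)<.010)&(np.abs(q[:,0])<.085)).items():
                i=0 if 'x' in k else 1; p=np.polyfit(q[sel,1-i],q[sel,i],1); S[k]=(p,sel.sum())
            da=np.average([-S['px'][0][0],-S['mx'][0][0],S['py'][0][0],S['my'][0][0]],weights=[S[k][1] for k in('px','mx','py','my')])
            c=c+ex*(S['px'][0][1]+S['mx'][0][1])/2+ey*(S['py'][0][1]+S['my'][0][1])/2; a+=da
        print(" centre",c.round(4),"yaw",np.degrees(a).round(2),{k:(np.round(v[0],4).tolist(),int(v[1])) for k,v in S.items()})
        X=cloud(n,np.load(f"{n}{tag}_d.npy")); Z=X[...,2]
        q=(X[...,:2]-c); m=(np.hypot(q[...,0],q[...,1])<.03)&(Z>.142)&(Z<.166); v,u=np.nonzero(m); 
        print(" post",m.sum(),np.median(onz(n,np.c_[u,v],.154),0).round(4),onz(n,np.c_[u,v],.154).mean(0).round(4))
E
python3 pile.py
```

```text
top 383 minarea [0.5638 0.3022] [0.1616 0.2376] 83.82
 centre [0.5635 0.3024] yaw -6.16 {'px': ([0.0037, 0.0944], 71), 'mx': ([-0.0029, -0.0944], 67), 'py': ([0.0002, 0.0778], 75), 'my': ([0.0008, -0.0778], 66)}
 post 36 [0.5614 0.3016 0.154 ] [0.5629 0.3012 0.154 ]
side 547 minarea [0.5548 0.3201] [0.2356 0.2651] 16.67Traceback (most recent call last):
  File "pile.py", line 20, in <module>
    i=0 if 'x' in k else 1; p=np.polyfit(q[sel,1-i],q[sel,i],1); S[k]=(p,sel.sum())
                              ~~~~~~~~~~^^^^^^^^^^^^^^^^^^^^^^^
    raise TypeError("expected non-empty vector for x")
TypeError: expected non-empty vector for x
```

```bash
sed -i 's/c=np.array(r\[0\])/c=np.array([.5625,.302])/; s/a=np.radians(-5)/a=np.radians(-6)/' pile.py; python3 pile.py; cat >> h.py <<'E'
from scipy.spatial.transform import Rotation as Ro
def tool():
    s=manip.get_state(); q=s["ee_rot"]; R=Ro.from_quat([q[1],q[2],q[3],q[0]]).as_matrix(); return np.array(s["position"]),R,s
def move(xyz,jaw=None):
    "target TCP xyz, jaw=world angle (deg, mod 180) of tool y axis"
    p,R,s=tool(); sh=R.T@(np.array(xyz)-p); now=np.degrees(np.arctan2(R[1,1],R[0,1])); 
    o=f"at {p.round(4)} jaw {now:.2f} tilt {np.degrees(np.arccos(-R[2,0])):.2f} w {s['width']:.4f} q6 {s['qpos'][5]:.3f} F {np.round(s['contact_force'],1)} t {s['clock']:.1f}\n shift {sh.round(4)}"
    if jaw is not None:
        d=(jaw-now+90)%180-90; o+=f" world turn {d:.2f} -> about tool x {-d:.2f} (or {-(d-np.sign(d)*180):.2f})"
    print(o)
E
python3 - <<'E'
from h import *
move([.563,.302,.25],-6.2)
p,R,s=tool(); print(R.round(3))
E
```

```text
top 383 minarea [0.5638 0.3022] [0.1616 0.2376] 83.82
 centre [0.5635 0.3024] yaw -6.16 {'px': ([0.0037, 0.0944], 71), 'mx': ([-0.0029, -0.0944], 67), 'py': ([0.0002, 0.0778], 75), 'my': ([0.0008, -0.0778], 66)}
 post 36 [0.5614 0.3016 0.154 ] [0.5629 0.3012 0.154 ]
side 547 minarea [0.5548 0.3201] [0.2356 0.2651] 16.67
 centre [0.5602 0.2989] yaw -5.76 {'px': ([-0.0058, 0.0944], 76), 'mx': ([-0.0119, -0.0944], 67), 'py': ([-0.007, 0.0764], 115), 'my': ([-0.0032, -0.0764], 147)}
 post 47 [0.5605 0.2973 0.154 ] [0.5601 0.2968 0.154 ]
at [0.1475 0.5553 0.2305] jaw 75.12 tilt 0.09 w 0.0858 q6 -0.121 F [0.6 0.1 0.5] t 0.1
 shift [-0.0193 -0.1381  0.4666] world turn -81.32 -> about tool x 81.32 (or -98.68)
[[-0.001  0.257  0.966]
 [-0.002  0.966 -0.257]
 [-1.    -0.002 -0.   ]]
```

```bash
python3 - <<'E'
from h import *
move([.562,.3005,.27],84)
E
```

```text
at [0.1475 0.5553 0.2305] jaw 75.12 tilt 0.09 w 0.0858 q6 -0.121 F [0.6 0.1 0.5] t 0.1
 shift [-0.0393 -0.1398  0.466 ] world turn 8.88 -> about tool x -8.88 (or 171.12)
```

Request:
play_rows(
  plan=[
    [[0, -0.039, 0, 0.02, 0], [0, -0.039, -0.018, 0.06, -1], [0, -0.039, -0.03, 0.1, -2], [0, -0.039, -0.042, 0.14, -3], [0, -0.039, -0.057, 0.19, -4], [0, -0.039, -0.072, 0.24, -5], [0, -0.039, -0.087, 0.29, -6], [0, -0.039, -0.102, 0.34, -7], [0, -0.039, -0.117, 0.39, -8], [0, -0.039, -0.13, 0.435, -8.9], [0, -0.039, -0.14, 0.466, -8.9], [0, -0.039, -0.14, 0.466, -8.9]],
  ],
  grip_force=40,
)

```text
clock: 1.3
position: [0.5664, 0.2966, 0.268]
ee_rot: [0.706, 0.037, 0.706, -0.04]
contact_force: [-0.6, 0.4, -0.5]
width: 0.0855
```

```bash
python3 - <<'E'
from h import *
move([.562,.3005,.22],84)
im,d=snap("top","1"); crop(im,190,140,350,260,5,"pics/t1.png"); X=cloud("top",d)
im,d=snap("side","1"); crop(im,160,60,420,260,3,"pics/s1.png")
E
```

```text
at [0.5664 0.2966 0.268 ] jaw 83.69 tilt 0.23 w 0.0855 q6 -1.085 F [-0.6  0.4 -0.5] t 1.3
 shift [ 0.048   0.0035 -0.0049] world turn 0.31 -> about tool x -0.31 (or 179.69)
```

View pics/s1.png

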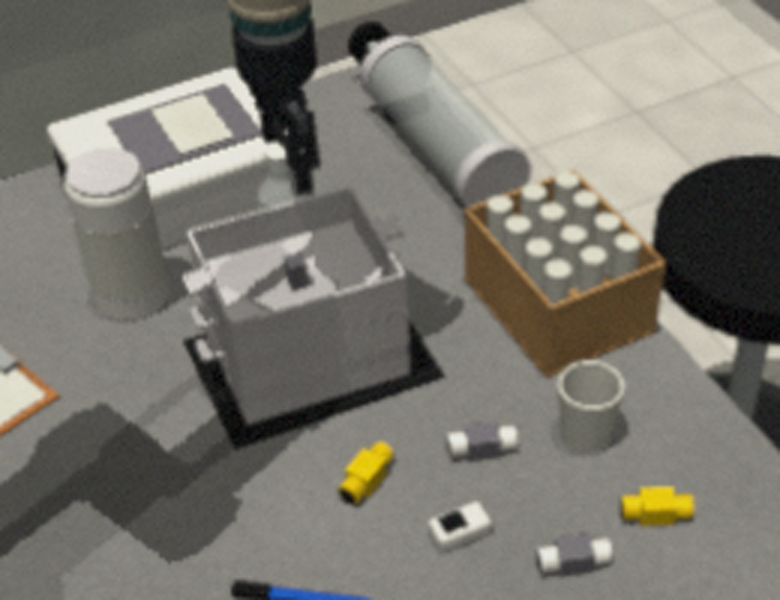

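View pics/t1.png

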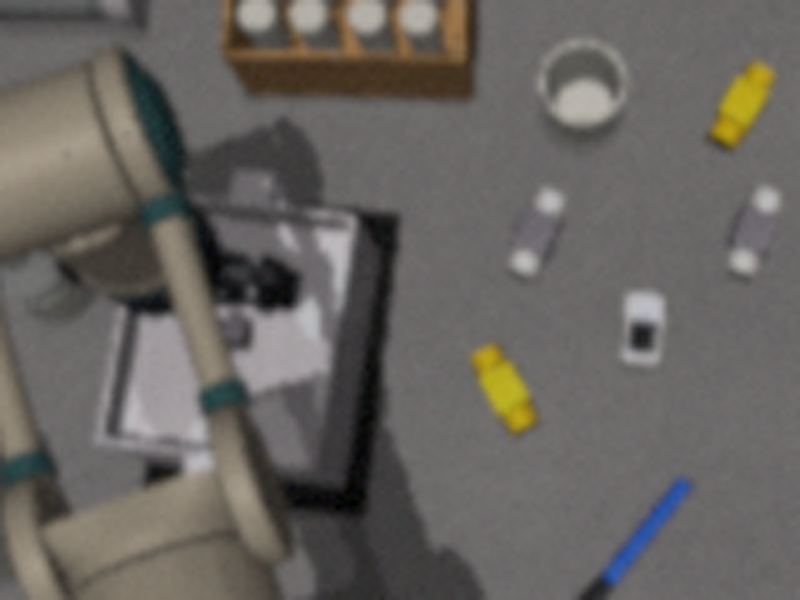

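Request:
play_rows(
  plan=[
    [[0, 0, 0.0035, -0.005, -0.3], [0, 0.02, 0.0035, -0.005, -0.3], [0, 0.045, 0.0035, -0.005, -0.3], [0, 0.068, 0.0035, -0.005, -0.3], [0, 0.068, 0.0035, -0.005, -0.3], [0, 0.068, 0.0035, -0.005, -0.3], [0, 0.068, 0.0035, -0.005, -0.3]],
  ],
)

```text
clock: 2.1
position: [0.5575, 0.3045, 0.2024]
ee_rot: [0.706, 0.035, 0.706, -0.036]
contact_force: [0.4, 1.3, 0.4]
width: 0.0854
```

```bash
python3 - <<'E'
from h import *
move([.562,.3005,.125],84)
im,d=snap("top","2"); crop(im,190,140,350,260,5,"pics/t2.png"); X=cloud("top",d)
im,d=snap("side","2"); crop(im,200,80,320,200,5,"pics/s2.png")
E
```

```text
at [0.5575 0.3045 0.2024] jaw 84.27 tilt 0.04 w 0.0854 q6 -1.080 F [0.4 1.3 0.4] t 2.1
 shift [ 0.0774 -0.0035  0.0049] world turn -0.27 -> about tool x 0.27 (or -179.73)
```

View pics/s2.png

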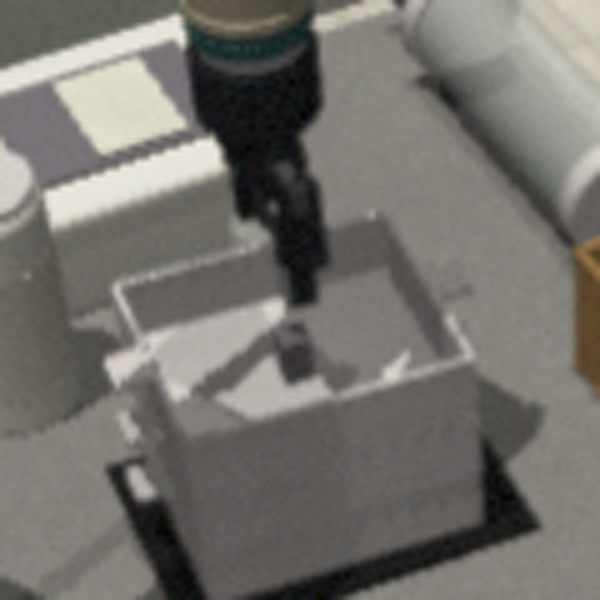

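View pics/t2.png

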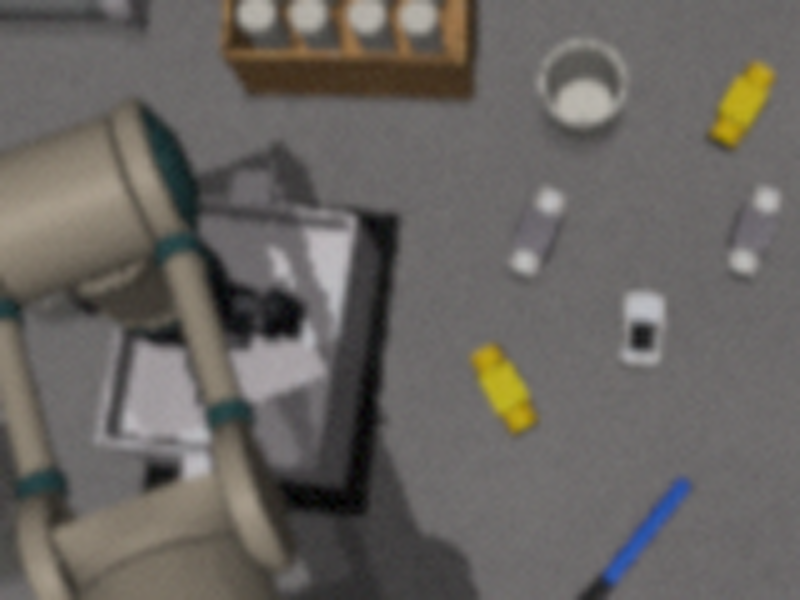

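Request:
play_rows(
  plan=[
    [[0, 0.01, -0.0035, 0.005, 0.3], [0, 0.01, -0.0035, 0.005, 0.3], [0, 0.01, -0.0035, 0.005, 0.3], [0, 0.01, -0.0035, 0.005, 0.3], [0, 0.01, -0.0035, 0.005, 0.3]],
  ],
)

```text
clock: 2.7
position: [0.5626, 0.3001, 0.1924]
ee_rot: [0.706, 0.037, 0.706, -0.038]
contact_force: [0.5, 0.4, 0.1]
width: 0.0854
```

```bash
python3 - <<'E'
from h import *
move([.562,.3005,.125],84)
p,R,s=tool(); print(np.round(s["qd"],4))
E
```

```text
at [0.5626 0.3001 0.1924] jaw 83.92 tilt 0.03 w 0.0854 q6 -1.083 F [0.5 0.4 0.1] t 2.7
 shift [ 0.0674  0.0004 -0.0006] world turn 0.08 -> about tool x -0.08 (or 179.92)
[ 0.002  -0.0022 -0.0008  0.0008 -0.0019  0.0011]
```

Request:
play_rows(
  plan=[
    [[0, 0.02, 0, 0, 0], [0, 0.045, 0, 0, 0], [0, 0.06, 0, 0, 0], [0, 0.067, 0, 0, 0], [0, 0.067, 0, 0, 0], [0, 0.067, 0, 0, 0], [0, 0.067, 0, 0, 0]],
  ],
)

```text
clock: 3.4
position: [0.5634, 0.3004, 0.1266]
ee_rot: [0.707, 0.038, 0.705, -0.037]
contact_force: [-0.1, 0.7, -0.1]
width: 0.0851
```

```bash
python3 - <<'E'
from h import *
move([.562,.3005,.125],84)
im,d=snap("side","3"); crop(im,200,80,320,200,5,"pics/s3.png")
print(proj("side",tool()[0]),proj("side",[.562,.3005,.154]))
E
```

```text
at [0.5634 0.3004 0.1266] jaw 83.92 tilt 0.11 w 0.0851 q6 -1.083 F [-0.1  0.7 -0.1] t 3.4
 shift [ 0.0016 -0.0001 -0.0014] world turn 0.08 -> about tool x -0.08 (or 179.92)
[[259.53601725 152.71767248]] [[258.43249392 146.45756595]]
```

View pics/s3.png

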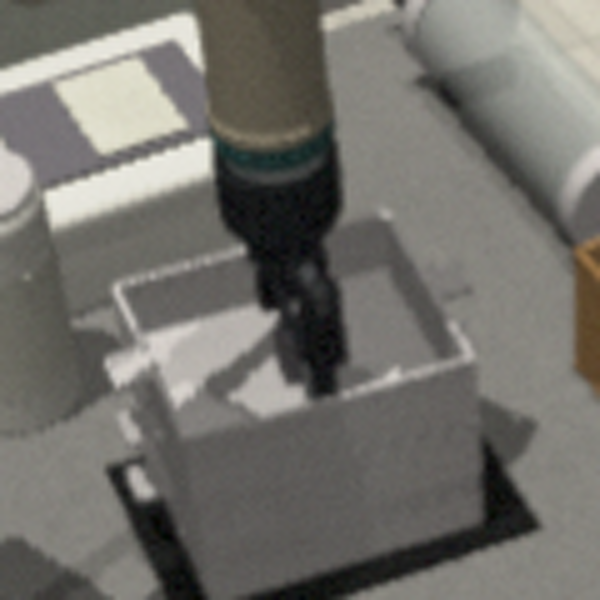

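Request:
play_rows(
  plan=[
    [[0.5, 0, 0, 0, 0], [1, 0, 0, 0, 0], [1, 0, 0, 0, 0], [1, 0, 0, 0, 0], [1, 0, 0, 0, 0], [1, 0, 0, 0, 0], [1, 0, 0, 0, 0], [1, 0, 0, 0, 0]],
  ],
  grip_force=60,
)

```text
clock: 4.25
position: [0.5636, 0.3008, 0.127]
ee_rot: [0.707, 0.038, 0.705, -0.037]
contact_force: [0.2, 2.2, 3.5]
width: 0.019
```

Request:
play_rows(
  plan=[
    [[1, -0.005, 0, 0, 0], [1, -0.01, 0, 0, 0], [1, -0.015, 0, 0, 0], [1, -0.02, 0, 0, 0], [1, -0.03, 0, 0, 0], [1, -0.04, 0, 0, 0], [1, -0.05, 0, 0, 0], [1, -0.065, 0, 0, 0], [1, -0.08, 0, 0, 0], [1, -0.08, 0, 0, 0], [1, -0.08, 0, 0, 0]],
  ],
)

```text
clock: 5.35
position: [0.5635, 0.3008, 0.2075]
ee_rot: [0.707, 0.038, 0.705, -0.037]
contact_force: [-0.8, -0.6, -3.7]
width: 0.0187
```

```bash
python3 - <<'E'
from h import *
move([.562,.3005,.25],84)
im,d=snap("side","4"); crop(im,190,60,350,220,4,"pics/s4.png")
im,d=snap("top","4"); cv2.imwrite("pics/t4.png",im[:,:,::-1])
E
```

```text
at [0.5635 0.3008 0.2075] jaw 83.92 tilt 0.23 w 0.0187 q6 -1.083 F [-0.8 -0.6 -3.7] t 5.3
 shift [-0.0425 -0.0003 -0.0013] world turn 0.08 -> about tool x -0.08 (or 179.92)
```

View pics/s4.png

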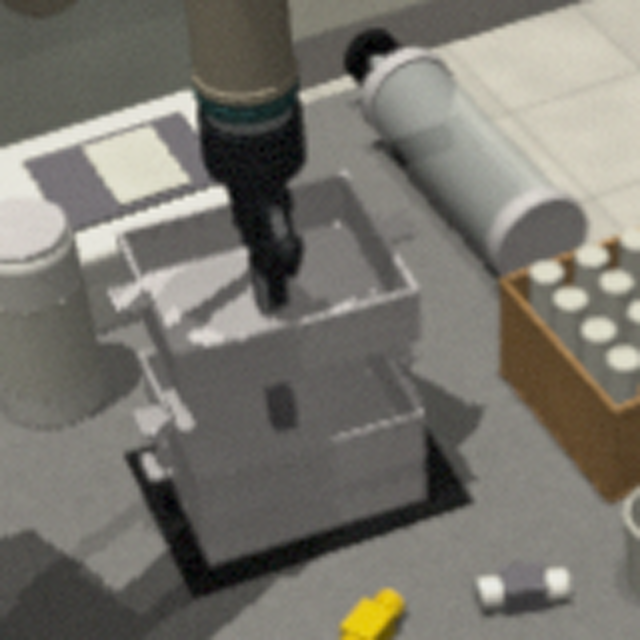

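View pics/t4.png

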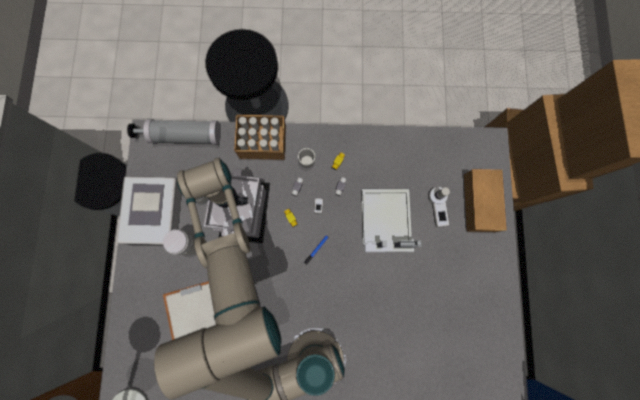

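```bash
python3 - <<'E'
from h import *
move([.551,0.0,.255],87.6)
move([.551,-.276,.255],91.3)
E
```

```text
at [0.5628 0.3005 0.2062] jaw 83.92 tilt 0.08 w 0.0190 q6 -1.083 F [-1.   0.4 -3.4] t 5.5
 shift [-0.049  -0.3     0.0202] world turn 3.68 -> about tool x -3.68 (or 176.32)
at [0.5628 0.3005 0.2062] jaw 83.92 tilt 0.08 w 0.0190 q6 -1.083 F [-1.   0.4 -3.4] t 5.5
 shift [-0.0491 -0.5744  0.0494] world turn 7.38 -> about tool x -7.38 (or 172.62)
```

Request:
play_rows(
  plan=[
    [[1, -0.025, 0, 0, 0], [1, -0.049, -0.01, 0, 0], [1, -0.049, -0.03, 0.002, 0], [1, -0.049, -0.06, 0.004, -0.5], [1, -0.049, -0.1, 0.007, -1], [1, -0.049, -0.14, 0.01, -1.5], [1, -0.049, -0.18, 0.012, -2], [1, -0.049, -0.22, 0.015, -2.5], [1, -0.049, -0.255, 0.017, -3], [1, -0.049, -0.28, 0.019, -3.5], [1, -0.049, -0.3, 0.02, -3.7], [1, -0.049, -0.3, 0.02, -3.7]],
  ],
)

```text
clock: 6.65
position: [0.5502, -0.0027, 0.2541]
ee_rot: [0.707, 0.016, 0.707, -0.016]
contact_force: [0.1, 1.2, -3.2]
width: 0.0189
```

```bash
python3 - <<'E'
from h import *
move([.551,-.276,.255],91.3)
E
```

```text
at [ 0.5502 -0.0027  0.2541] jaw 87.44 tilt 0.06 w 0.0189 q6 -1.657 F [ 0.1  1.2 -3.2] t 6.7
 shift [-0.0007 -0.273   0.013 ] world turn 3.86 -> about tool x -3.86 (or 176.14)
```

Request:
play_rows(
  plan=[
    [[1, 0, -0.02, 0.001, 0], [1, 0, -0.05, 0.002, -0.5], [1, 0, -0.085, 0.004, -1], [1, 0, -0.12, 0.006, -1.5], [1, 0, -0.155, 0.007, -2], [1, 0, -0.19, 0.009, -2.5], [1, 0, -0.22, 0.01, -3], [1, 0, -0.25, 0.012, -3.5], [1, 0, -0.265, 0.013, -3.9], [1, 0, -0.273, 0.013, -3.9], [1, 0, -0.273, 0.013, -3.9], [1, 0, -0.273, 0.013, -3.9]],
  ],
)

```text
clock: 7.85
position: [0.551, -0.2744, 0.2541]
ee_rot: [0.707, -0.008, 0.707, 0.009]
contact_force: [-0.2, 0.7, -3.6]
width: 0.0189
```

```bash
python3 - <<'E'
from h import *
move([.551,-.276,.12],91.3)
im,d=snap("side","5"); crop(im,250,200,450,380,4,"pics/s5.png")
im,d=snap("top","5"); crop(im,340,160,460,260,6,"pics/t5.png")
E
```

```text
at [ 0.551  -0.2744  0.2541] jaw 91.38 tilt 0.08 w 0.0189 q6 -2.170 F [-0.2  0.7 -3.6] t 7.8
 shift [ 1.341e-01 -1.700e-03  1.000e-04] world turn -0.08 -> about tool x 0.08 (or -179.92)
```

View pics/s5.png

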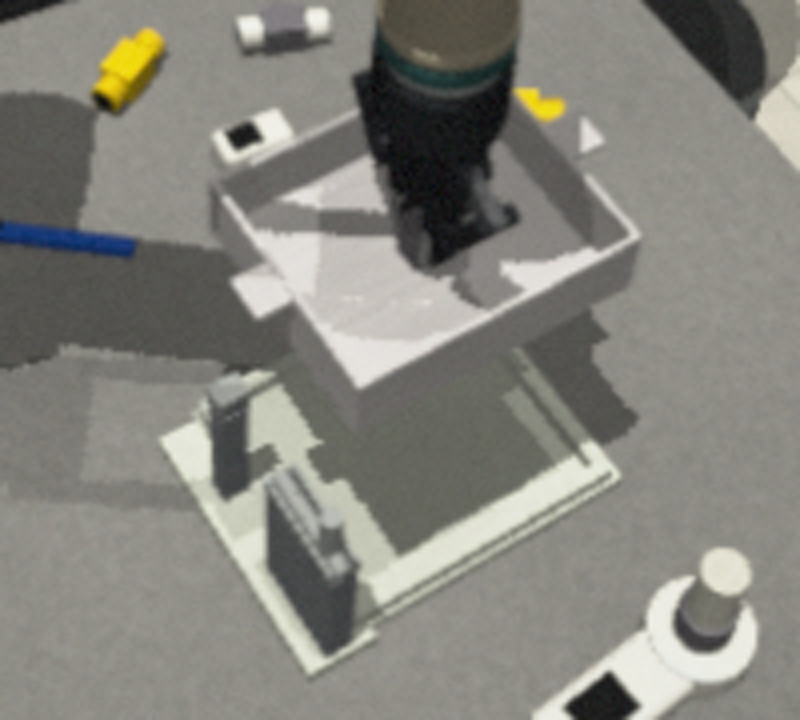

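View pics/t5.png

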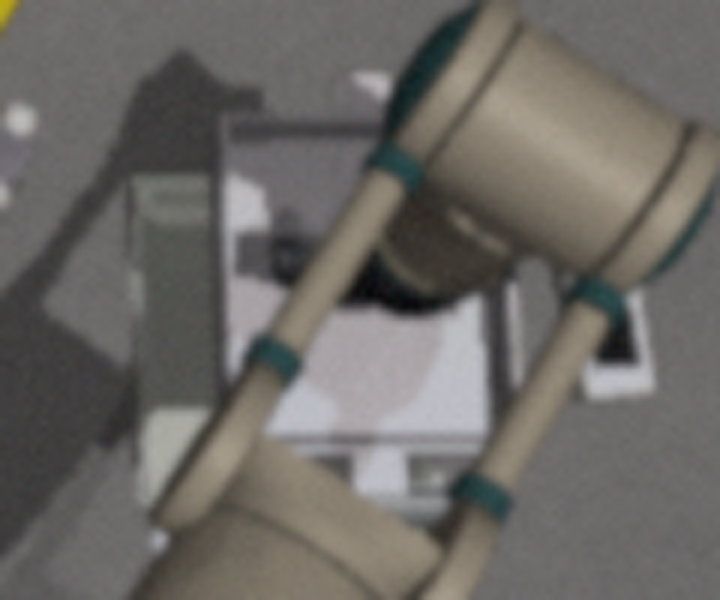

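Request:
play_rows(
  plan=[
    [[1, 0.02, -0.001, 0.002, 0], [1, 0.05, -0.001, 0.002, 0], [1, 0.08, -0.001, 0.002, 0], [1, 0.11, -0.001, 0.002, 0], [1, 0.14, -0.001, 0.002, 0], [1, 0.16, -0.001, 0.002, 0], [1, 0.17, -0.001, 0.002, 0], [1, 0.17, -0.001, 0.002, 0], [1, 0.17, -0.001, 0.002, 0]],
  ],
)

```text
clock: 8.85
position: [0.5539, -0.2754, 0.0855]
ee_rot: [0.707, -0.009, 0.707, 0.009]
contact_force: [0.0, 0.1, -3.0]
width: 0.0188
```

```bash
python3 - <<'E'
from h import *
move([.553,-.2755,.04],91.3)
im,d=snap("side","6"); crop(im,270,240,430,380,5,"pics/s6.png")
im,d=snap("top","6"); crop(im,340,160,460,260,6,"pics/t6.png")
E
```

```text
at [ 0.5539 -0.2754  0.0855] jaw 91.44 tilt 0.08 w 0.0188 q6 -2.170 F [ 0.   0.1 -3. ] t 8.8
 shift [ 0.0455 -0.     -0.0009] world turn -0.14 -> about tool x 0.14 (or -179.86)
```

View pics/s6.png

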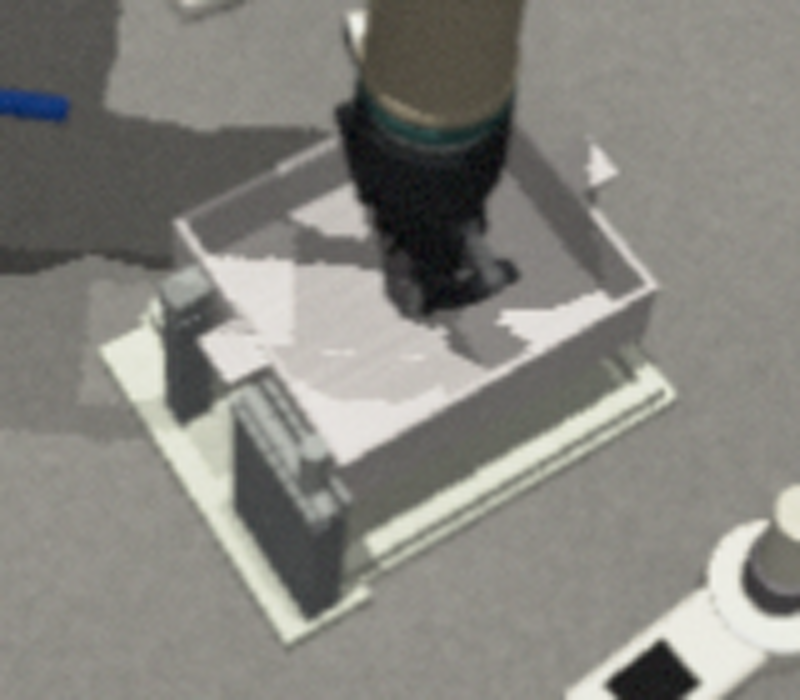

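View pics/t6.png

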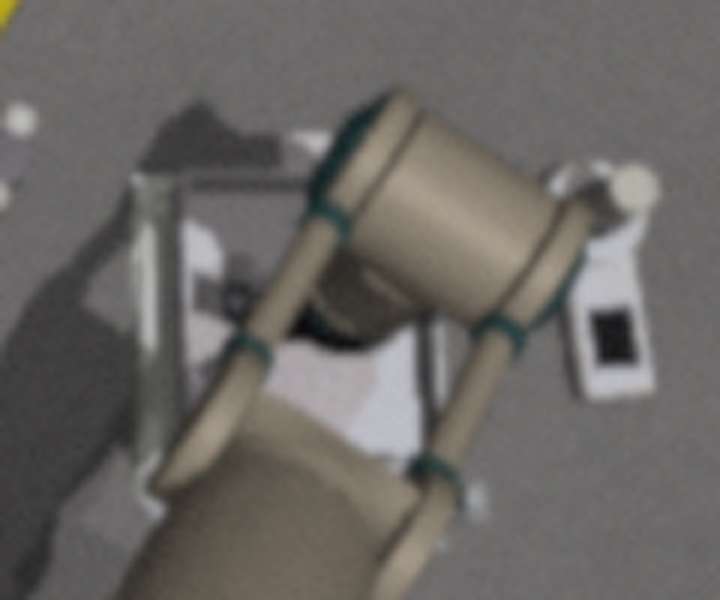

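```bash
cat > rim.py <<'E'
from h import *
import sys
def rim(n,tag,zr,c,a,sides=("px","mx","py","my")):
    X=cloud(n,np.load(f"{n}{tag}_d.npy")); Z=X[...,2]
    ok=np.hypot(X[...,0]-c[0],X[...,1]-c[1])<.16
    m=ok&(Z>zr-.007)&(Z<zr+.012); v,u=np.nonzero(m); W=onz(n,np.c_[u,v],zr)[:,:2]
    a=np.radians(a); ex=np.array([np.cos(a),np.sin(a)]);ey=np.array([-ex[1],ex[0]]); q=np.c_[(W-c)@ex,(W-c)@ey]
    for k,i,s,h,o in(("px",0,1,.093,.07),("mx",0,-1,.093,.07),("py",1,1,.078,.085),("my",1,-1,.078,.085)):
        sel=(np.abs(q[:,i]-s*h)<.011)&(np.abs(q[:,1-i])<o)
        if sel.sum()>8:
            p=np.polyfit(q[sel,1-i],q[sel,i],1); print(n,k,sel.sum(),"mean off mm",((np.median(q[sel,i])-s*h)*1000).round(1),"slope deg",np.degrees(p[0]).round(2),"span",q[sel,1-i].min().round(3),q[sel,1-i].max().round(3))
if __name__=="__main__":
    tag,zr,cx,cy,a=sys.argv[1],*map(float,sys.argv[2:6])
    for n in("side","top"): rim(n,tag,zr,np.array([cx,cy]),a)
E
python3 rim.py 6 .1225 .5539 -.2754 1.44; python3 rim.py 0 .164 .5635 .3008 -6.1
```

```text
side px 154 mean off mm -3.3 slope deg 3.03 span -0.069 0.042
side mx 151 mean off mm -3.7 slope deg 0.41 span -0.068 0.069
side py 92 mean off mm -3.0 slope deg -0.45 span -0.085 0.002
side my 166 mean off mm -2.1 slope deg 0.01 span -0.084 0.085
top px 46 mean off mm 0.9 slope deg -3.81 span -0.007 0.07
top py 50 mean off mm -0.9 slope deg -0.57 span -0.058 0.083
top my 25 mean off mm -1.4 slope deg -3.09 span -0.055 0.001
side px 84 mean off mm -1.5 slope deg -0.85 span -0.069 0.069
side mx 62 mean off mm -3.4 slope deg -0.92 span -0.069 0.068
side py 113 mean off mm -3.6 slope deg -0.1 span -0.084 0.085
side my 147 mean off mm -0.3 slope deg 0.03 span -0.084 0.085
top px 74 mean off mm 0.7 slope deg 0.41 span -0.068 0.067
top mx 67 mean off mm -0.7 slope deg -0.17 span -0.068 0.067
top py 75 mean off mm 1.4 slope deg -0.05 span -0.084 0.084
top my 67 mean off mm 1.8 slope deg -0.02 span -0.082 0.085
```

Request:
play_rows(
  plan=[
    [[1, 0.01, 0.0006, -0.0014, 0], [1, 0.025, 0.0006, -0.0014, 0.1], [1, 0.035, 0.0006, -0.0014, 0.1], [1, 0.04, 0.0006, -0.0014, 0.1], [1, 0.04, 0.0006, -0.0014, 0.1], [1, 0.04, 0.0006, -0.0014, 0.1]],
  ],
)

```text
clock: 9.55
position: [0.5531, -0.2756, 0.0463]
ee_rot: [0.708, -0.009, 0.706, 0.007]
contact_force: [-0.4, 0.9, -3.1]
width: 0.019
```

```bash
python3 - <<'E'
from h import *
move([.5525,-.2747,.031],91.3)
im,d=snap("side","7"); crop(im,270,240,430,380,5,"pics/s7.png")
E
```

```text
at [ 0.5531 -0.2756  0.0463] jaw 91.32 tilt 0.19 w 0.0190 q6 -2.168 F [-0.4  0.9 -3.1] t 9.6
 shift [ 0.0153  0.0009 -0.0006] world turn -0.02 -> about tool x 0.02 (or -179.98)
```

View pics/s7.png

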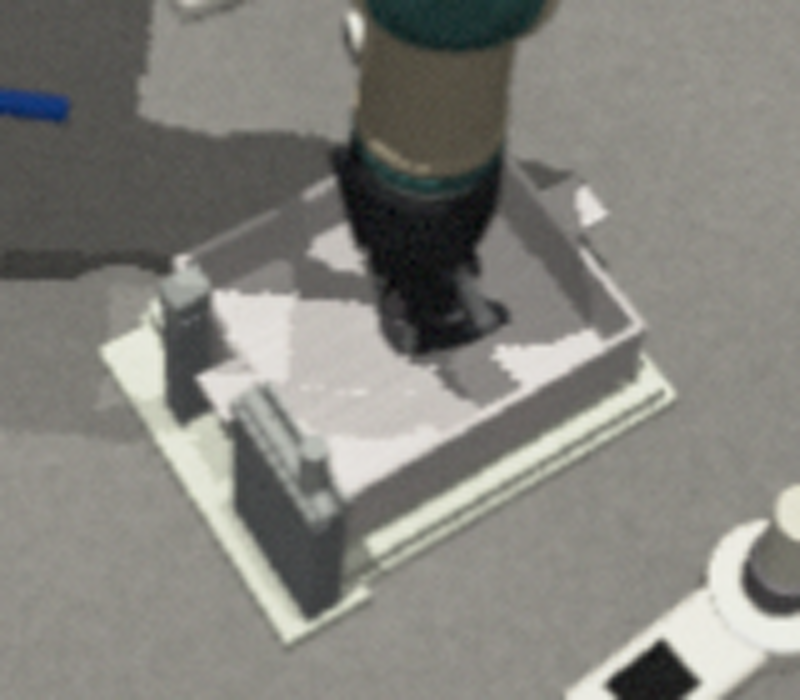

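Request:
play_rows(
  plan=[
    [[1, 0.002, 0.0009, -0.0006, 0], [1, 0.004, 0.0009, -0.0006, 0], [1, 0.006, 0.0009, -0.0006, 0], [1, 0.008, 0.0009, -0.0006, 0], [1, 0.009, 0.0009, -0.0006, 0], [1, 0.01, 0.0009, -0.0006, 0], [1, 0.01, 0.0009, -0.0006, 0], [1, 0.01, 0.0009, -0.0006, 0]],
  ],
)

```text
clock: 10.4
position: [0.5527, -0.2748, 0.0365]
ee_rot: [0.708, -0.009, 0.706, 0.007]
contact_force: [-0.4, -1.0, -2.9]
width: 0.0194
```

Request:
play_rows(
  plan=[
    [[1, 0.001, 0, 0, 0], [1, 0.002, 0, 0, 0], [1, 0.003, 0, 0, 0], [1, 0.004, 0, 0, 0], [1, 0.005, 0, 0, 0], [1, 0.006, 0, 0, 0], [1, 0.006, 0, 0, 0]],
  ],
)

```text
clock: 11.1
position: [0.5527, -0.2749, 0.0311]
ee_rot: [0.708, -0.009, 0.706, 0.007]
contact_force: [-0.9, 0.2, 2.4]
width: 0.019
```

Request:
play_rows(
  plan=[
    [[0.5, 0, 0, 0, 0], [0, 0, 0, 0, 0], [0, 0, 0, 0, 0], [0, 0, 0, 0, 0], [0, 0, 0, 0, 0], [0, 0, 0, 0, 0]],
  ],
  grip_force=40,
)

```text
clock: 11.7
position: [0.5527, -0.2749, 0.031]
ee_rot: [0.708, -0.009, 0.706, 0.007]
contact_force: [0.4, -0.3, 0.1]
width: 0.0855
```

Request:
play_rows(
  plan=[
    [[0, -0.02, 0, 0, 0], [0, -0.05, 0, 0, 0], [0, -0.09, 0, 0, 0], [0, -0.13, 0, 0, 0], [0, -0.17, 0, 0, 0], [0, -0.2, 0, 0, 0], [0, -0.2, 0.05, 0, 0], [0, -0.2, 0.1, 0, 0], [0, -0.2, 0.13, 0, 0], [0, -0.2, 0.13, 0, 0]],
  ],
)

```text
clock: 12.7
position: [0.5484, -0.1404, 0.2311]
ee_rot: [0.708, -0.01, 0.706, 0.009]
contact_force: [-0.0, -0.3, -0.3]
width: 0.0851
```

```bash
cat > heads.py <<'E'
from h import *
import sys
tag=sys.argv[1]
C=[]
for n in("top","side"):
    im,d=snap(n,tag); X=cloud(n,d); hsv=cv2.cvtColor(im,cv2.COLOR_RGB2HSV)
    m=((X[...,2]>.010)&(X[...,2]<.045)&(X[...,0]>.45)&(X[...,0]<.75)&(X[...,1]>-.16)&(X[...,1]<.2)).astype(np.uint8)
    k,lab,st,ce=cv2.connectedComponentsWithStats(m)
    for i in range(1,k):
        if st[i,4]<15: continue
        v,u=np.nonzero(lab==i); W=onz(n,np.c_[u,v],.018)[:,:2].astype(np.float32); r=cv2.minAreaRect(W)
        mu=W.mean(0); ev,E=np.linalg.eigh(np.cov(W.T)); a=np.degrees(np.arctan2(E[1,1],E[0,1]))%180
        print(n,"px",ce[i].round(1),st[i,4],"mean",mu.round(4),"rect",np.round(r[0],4),np.round(r[1],3),"ang",a.round(1),"hsv",np.median(hsv[v,u],0))
E
python3 heads.py 8; python3 - <<'E'
from h import *
im=np.load("side8.npy"); crop(im,270,180,430,380,4,"pics/s8.png")
im=np.load("top8.npy"); crop(im,260,140,450,260,4,"pics/t8.png"); print(tool()[0])
E
```

```text
top px [296.9 185.9] 124 mean [0.671  0.0876] rect [0.6717 0.0879] [0.031 0.075] ang 161.0 hsv [137.   9. 118.]
top px [340.4 185.8] 123 mean [ 0.6755 -0.0898] rect [ 0.6756 -0.0893] [0.03  0.074] ang 160.3 hsv [128.  11.  73.]
top px [318.2 205.1] 125 mean [ 0.5937 -0.0007] rect [0.594 0.   ] [0.057 0.032] ang 176.0 hsv [115.   7. 124.]
top px [290.5 216.9] 126 mean [0.5433 0.1095] rect [0.5437 0.11  ] [0.073 0.029] ang 30.0 hsv [ 26. 206. 173.]
top px [324.4 238.2] 18 mean [ 0.4607 -0.028 ] rect [ 0.4614 -0.0284] [0.016 0.02 ] ang 131.6 hsv [112.  159.   78.5]
side px [310.9 207.2] 25 mean [0.6393 0.0982] rect [0.6376 0.0977] [0.03 0.01] ang 65.1 hsv [ 30.  13. 170.]
side px [281.7 216.6] 214 mean [0.5403 0.1095] rect [0.5401 0.1103] [0.087 0.038] ang 34.8 hsv [ 25. 232. 219.]
side px [313.1 234.5] 218 mean [ 0.5915 -0.0013] rect [ 0.5916 -0.0019] [0.043 0.063] ang 179.3 hsv [ 26.  17. 135.]
side px [368.5 229.9] 15 mean [ 0.7486 -0.0699] rect [ 0.7494 -0.0688] [0.02  0.009] ang 60.5 hsv [ 25. 227. 174.]
side px [351.1 243.9] 246 mean [ 0.6732 -0.089 ] rect [ 0.6741 -0.0885] [0.044 0.076] ang 164.6 hsv [27. 13. 81.]
side px [279.1 259.9] 28 mean [ 0.4587 -0.0344] rect [ 0.4567 -0.0334] [0.013 0.029] ang 131.9 hsv [109.  196.5  99.5]
[ 0.54917451 -0.14421571  0.23097877]
```

View pics/s8.png

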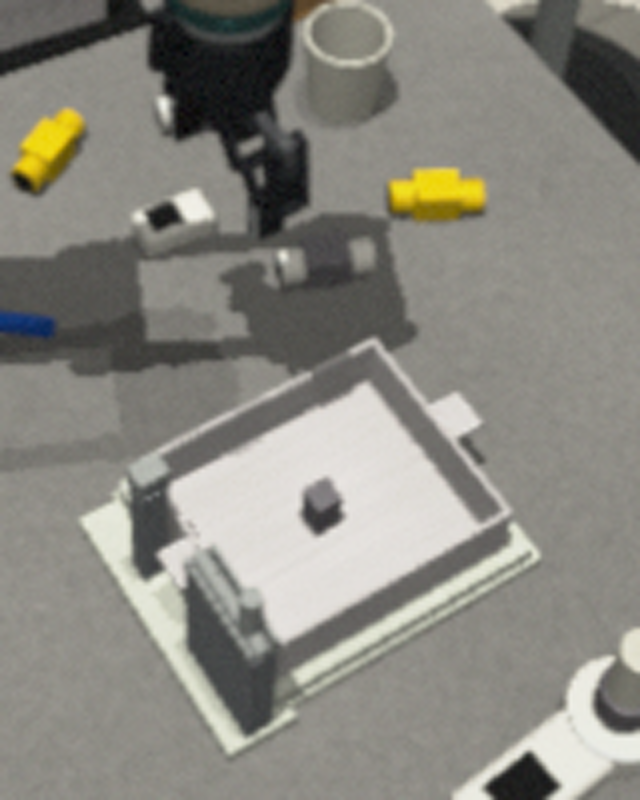

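View pics/t8.png

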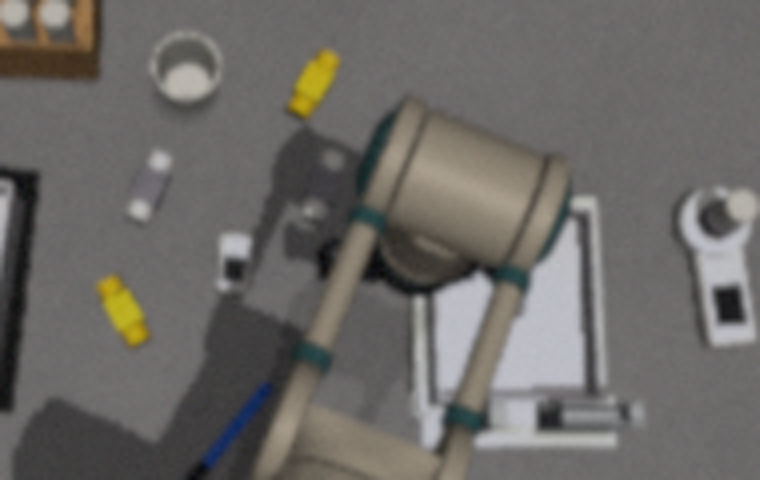

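```bash
python3 - <<'E'
from h import *
move([.676,-.088,.12],71)
E
```

```text
at [ 0.5492 -0.1442  0.231 ] jaw 91.41 tilt 0.29 w 0.0853 q6 -1.973 F [-0.5 -0.5  0.3] t 12.8
 shift [0.1113 0.0535 0.1278] world turn -20.41 -> about tool x 20.41 (or -159.59)
```

Request:
play_rows(
  plan=[
    [[0, 0.01, 0.015, 0.03, 5], [0, 0.03, 0.03, 0.06, 10], [0, 0.05, 0.04, 0.09, 15], [0, 0.08, 0.05, 0.115, 20.4], [0, 0.1, 0.0535, 0.128, 20.4], [0, 0.111, 0.0535, 0.128, 20.4], [0, 0.111, 0.0535, 0.128, 20.4], [0, 0.111, 0.0535, 0.128, 20.4]],
  ],
)

```text
clock: 13.6
position: [0.6758, -0.0892, 0.1208]
ee_rot: [0.699, 0.116, 0.696, -0.118]
contact_force: [0.2, -0.2, 0.5]
width: 0.085
```

```bash
python3 - <<'E'
from h import *
move([.676,-.088,.07],71)
E
python3 heads.py 9 | grep -E "0.67|0.68"; python3 - <<'E'
from h import *
im=np.load("side9.npy"); crop(im,290,160,410,270,6,"pics/s9.png")
im=np.load("top9.npy"); crop(im,260,140,400,240,5,"pics/t9.png")
E
```

```text
at [ 0.6758 -0.0892  0.1208] jaw 70.95 tilt 0.31 w 0.0850 q6 -1.469 F [ 0.2 -0.2  0.5] t 13.6
 shift [ 0.0508  0.0013 -0.0005] world turn 0.05 -> about tool x -0.05 (or 179.95)
top px [297.  185.9] 125 mean [0.6709 0.0873] rect [0.6717 0.0879] [0.031 0.075] ang 162.0 hsv [137.   9. 115.]
side px [351.1 243.8] 241 mean [ 0.6734 -0.0886] rect [ 0.6741 -0.0882] [0.044 0.078] ang 164.7 hsv [ 27.  13. 107.]
```

View pics/s9.png

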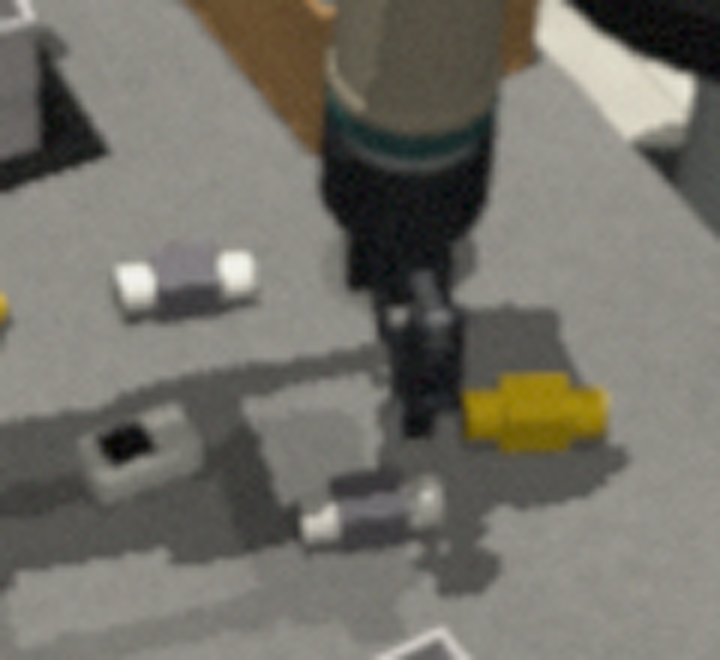

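View pics/t9.png

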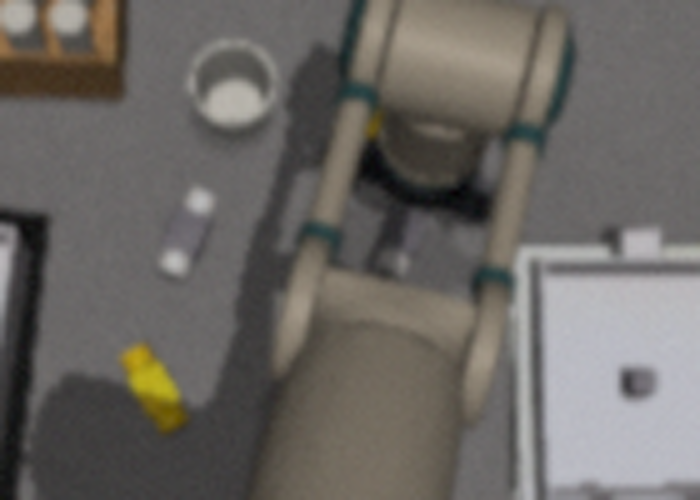

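Request:
play_rows(
  plan=[
    [[0, 0.02, 0.001, -0.0005, 0], [0, 0.045, 0.001, -0.0005, 0], [0, 0.07, 0.001, -0.0005, 0], [0, 0.095, 0.001, -0.0005, 0], [0, 0.107, 0.001, -0.0005, 0], [0, 0.115, 0.001, -0.0005, 0], [0, 0.115, 0.001, -0.0005, 0], [0, 0.115, 0.001, -0.0005, 0]],
  ],
)

```text
clock: 14.5
position: [0.6779, -0.0887, 0.0083]
ee_rot: [0.701, 0.116, 0.694, -0.118]
contact_force: [-0.3, 0.1, 1.4]
width: 0.0854
```

```bash
python3 - <<'E'
from h import *
move([.676,-.088,.006],71)
im,d=snap("side","10"); crop(im,290,160,410,270,6,"pics/s10.png")
E
```

```text
at [ 0.6779 -0.0887  0.0083] jaw 70.95 tilt 0.55 w 0.0854 q6 -1.467 F [-0.3  0.1  1.4] t 14.5
 shift [ 0.0023  0.     -0.002 ] world turn 0.05 -> about tool x -0.05 (or 179.95)
```

View pics/s10.png

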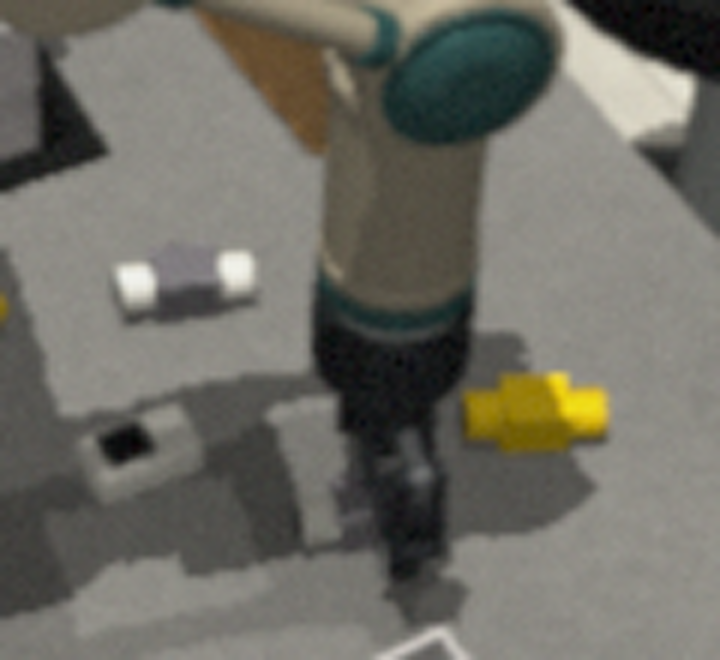

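Request:
play_rows(
  plan=[
    [[0, 0.002, 0, -0.003, 0], [0, 0.002, 0, -0.003, 0], [0.6, 0.002, 0, -0.003, 0], [1, 0.002, 0, -0.003, 0], [1, 0.002, 0, -0.003, 0], [1, 0.002, 0, -0.003, 0], [1, 0.002, 0, -0.003, 0], [1, 0.002, 0, -0.003, 0]],
  ],
  grip_force=35,
)

```text
clock: 15.35
position: [0.6754, -0.0877, 0.0066]
ee_rot: [0.701, 0.116, 0.694, -0.118]
contact_force: [-0.0, -0.3, 1.6]
width: 0.0292
```

Request:
play_rows(
  plan=[
    [[1, -0.01, 0, 0, 0], [1, -0.03, 0, 0, 0], [1, -0.06, 0, 0, 0], [1, -0.1, 0, 0, 0], [1, -0.13, 0, 0, 0], [1, -0.15, 0, 0, 0], [1, -0.15, 0, 0, 0], [1, -0.15, 0, 0, 0]],
  ],
)

```text
clock: 16.15
position: [0.6737, -0.0869, 0.1565]
ee_rot: [0.701, 0.116, 0.694, -0.118]
contact_force: [0.6, -0.3, -1.4]
width: 0.0294
```

```bash
python3 - <<'E'
from h import *
import numpy as np
yaw=np.radians(1.3)
for s in [(.045,.036),(-.045,-.036),(.045,-.036)]:
    print(s,np.array([.5527,-.2749])+np.array([np.cos(yaw)*s[0]-np.sin(yaw)*s[1],np.sin(yaw)*s[0]+np.cos(yaw)*s[1]]))
move([.598,-.238,.15],91.3)
im,d=snap("side","11"); crop(im,290,120,410,270,5,"pics/s11.png")
E
```

```text
(0.045, 0.036) [ 0.59687167 -0.23788834]
(-0.045, -0.036) [ 0.50852833 -0.31191166]
(0.045, -0.036) [ 0.59850516 -0.3098698 ]
at [ 0.6737 -0.0869  0.1565] jaw 70.96 tilt 0.59 w 0.0294 q6 -1.467 F [ 0.6 -0.3 -1.4] t 16.1
 shift [ 0.0066 -0.1675 -0.0223] world turn 20.34 -> about tool x -20.34 (or 159.66)
```

View pics/s11.png

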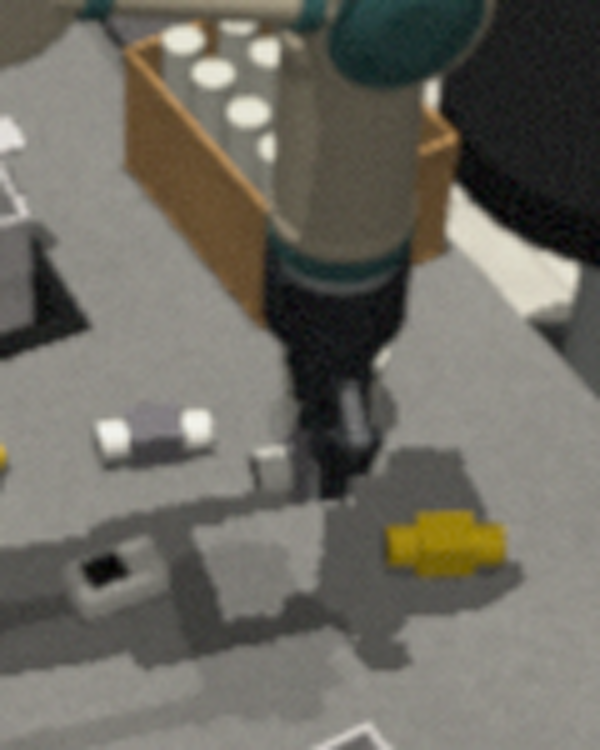

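Request:
play_rows(
  plan=[
    [[1, 0, -0.02, -0.003, -3], [1, 0, -0.05, -0.007, -7], [1, 0, -0.08, -0.011, -11], [1, 0, -0.11, -0.015, -15], [1, 0, -0.14, -0.019, -18], [1, 0.003, -0.16, -0.021, -20.3], [1, 0.006, -0.17, -0.0225, -20.3], [1, 0.006, -0.17, -0.0225, -20.3], [1, 0.006, -0.17, -0.0225, -20.3]],
  ],
)

```text
clock: 17.1
position: [0.5962, -0.2392, 0.1485]
ee_rot: [0.709, -0.008, 0.705, 0.007]
contact_force: [1.1, 1.3, -0.6]
width: 0.0295
```

```bash
python3 - <<'E'
from h import *
move([.597,-.241,.031],91.3)
E
```

```text
at [ 0.5962 -0.2392  0.1485] jaw 91.21 tilt 0.35 w 0.0295 q6 -2.082 F [ 1.1  1.3 -0.6] t 17.1
 shift [ 1.175e-01 -1.500e-03  1.000e-04] world turn 0.09 -> about tool x -0.09 (or 179.91)
```

Request:
play_rows(
  plan=[
    [[1, 0.02, -0.0015, 0, 0], [1, 0.045, -0.0015, 0, 0], [1, 0.07, -0.0015, 0, 0], [1, 0.095, -0.0015, 0, 0], [1, 0.107, -0.0015, 0, 0], [1, 0.113, -0.0015, 0, 0], [1, 0.117, -0.0015, 0, 0], [1, 0.118, -0.0015, 0, 0], [1, 0.118, -0.0015, 0, 0]],
  ],
)

```text
clock: 18.0
position: [0.5976, -0.2413, 0.0314]
ee_rot: [0.71, -0.009, 0.705, 0.006]
contact_force: [-0.3, -0.4, -0.7]
width: 0.0295
```

```bash
python3 - <<'E'
from h import *
move([.597,-.241,.029],91.3)
im,d=snap("side","12"); crop(im,270,240,430,380,5,"pics/s12.png")
E
```

```text
at [ 0.5976 -0.2413  0.0314] jaw 91.21 tilt 0.45 w 0.0295 q6 -2.084 F [-0.3 -0.4 -0.7] t 18.0
 shift [ 0.0024  0.0003 -0.0006] world turn 0.09 -> about tool x -0.09 (or 179.91)
```

View pics/s12.png

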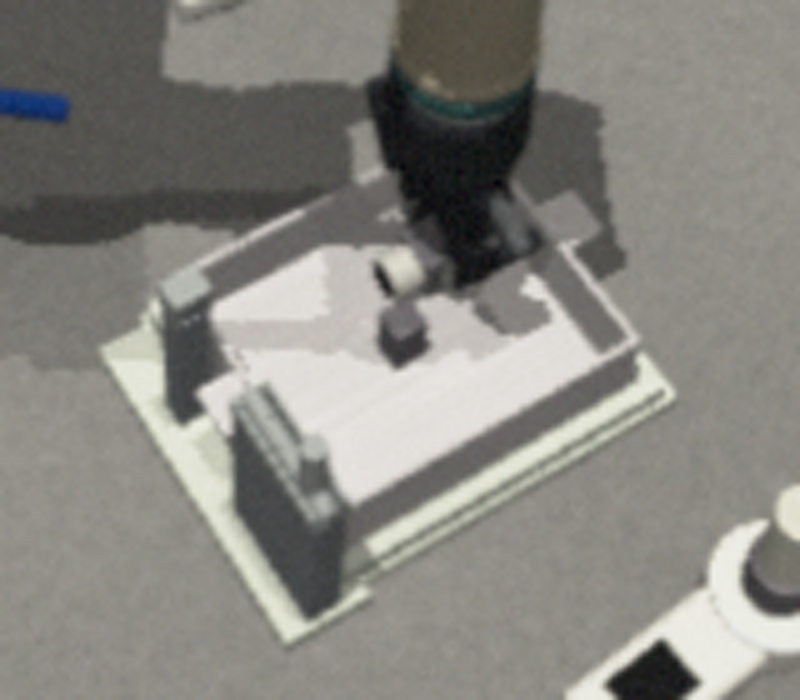

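Lower the last ~2 mm and open only to about 42 mm.

Request:
play_rows(
  plan=[
    [[1, 0.001, 0, 0, 0], [1, 0.0025, 0, 0, 0], [1, 0.0025, 0, 0, 0], [0.55, 0.0025, 0, 0, 0], [0.5, 0.0025, 0, 0, 0], [0.5, 0.0025, 0, 0, 0], [0.5, 0.0025, 0, 0, 0]],
  ],
)

```text
clock: 18.75
position: [0.5976, -0.2414, 0.029]
ee_rot: [0.71, -0.009, 0.705, 0.006]
contact_force: [-0.2, -0.5, -0.3]
width: 0.0427
```

Request:
play_rows(
  plan=[
    [[0.5, -0.01, 0, 0, 0], [0.5, -0.03, 0, 0, 0], [0.5, -0.06, 0, 0, 0], [0.5, -0.1, 0, 0, 0], [0.3, -0.14, 0, 0, 0], [0, -0.16, 0.03, 0, 0], [0, -0.16, 0.08, 0, 0], [0, -0.16, 0.12, 0, 0], [0, -0.16, 0.12, 0, 0]],
  ],
)

```text
clock: 19.65
position: [0.5933, -0.1158, 0.19]
ee_rot: [0.71, -0.009, 0.704, 0.009]
contact_force: [-0.6, -0.6, -0.9]
width: 0.0859
```

```bash
python3 heads.py 13|grep -E " 0.6"; python3 - <<'E'
from h import *
im=np.load("side13.npy"); crop(im,270,170,430,380,4,"pics/s13.png")
move([.675,.09,.15],71)
E
```

```text
at [ 0.594  -0.1202  0.1896] jaw 91.33 tilt 0.55 w 0.0853 q6 -1.907 F [ 0.2  0.8 -0.5] t 19.8
 shift [0.0393 0.2084 0.0855] world turn -20.33 -> about tool x 20.33 (or -159.67)
```

View pics/s13.png

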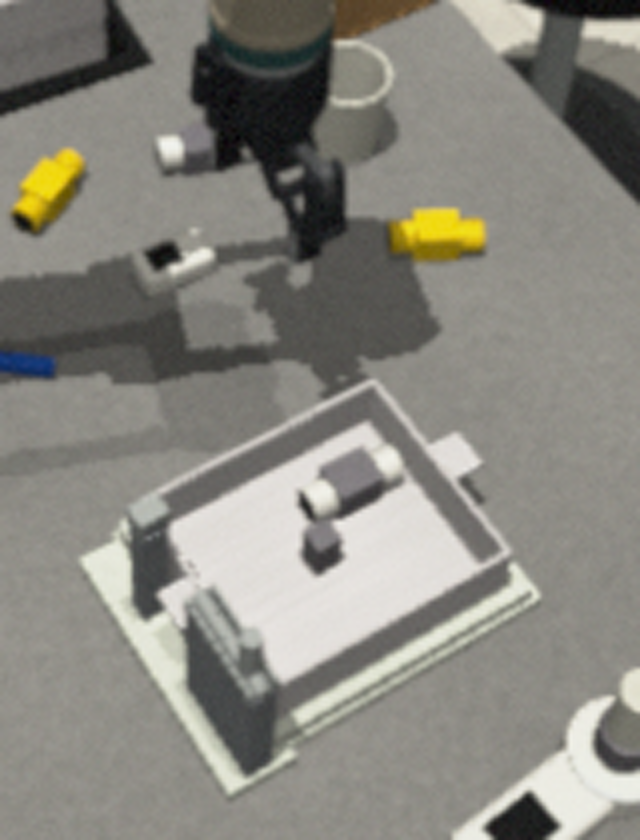

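```bash
python3 heads.py 14
```

```text
top px [296.9 186.1] 127 mean [0.6704 0.0876] rect [0.6709 0.0875] [0.031 0.076] ang 161.7 hsv [135.   9. 116.]
top px [318.2 205.1] 124 mean [ 0.5936 -0.0007] rect [0.594 0.   ] [0.057 0.032] ang 176.1 hsv [12.   8.5 94. ]
top px [290.6 217. ] 127 mean [0.5427 0.1093] rect [0.5429 0.1096] [0.074 0.029] ang 29.8 hsv [ 26. 206. 172.]
side px [316.8 206.3] 136 mean [0.6577 0.0921] rect [0.6567 0.0925] [0.047 0.048] ang 15.8 hsv [ 42.5   9.  129. ]
side px [281.8 216.3] 211 mean [0.5411 0.1103] rect [0.5416 0.1103] [0.084 0.04 ] ang 33.7 hsv [ 25. 231. 222.]
side px [313.  234.4] 217 mean [ 0.5914 -0.0011] rect [ 5.915e-01 -5.000e-04] [0.045 0.064] ang 1.2 hsv [ 25.  18. 134.]
side px [278.9 259.9] 29 mean [ 0.4583 -0.0339] rect [ 0.4565 -0.0336] [0.013 0.028] ang 133.4 hsv [110. 194. 106.]
```

```bash
python3 - <<'E'
from h import *
X=cloud("top",np.load("top0_d.npy")); m=(X[...,2]>.06)&(X[...,2]<.1)&(X[...,0]>.6)&(X[...,0]<.9)&(abs(X[...,1]-.05)<.08)
W=X[m]; print(W.min(0),W.max(0),cv2.minEnclosingCircle(W[:,:2].astype(np.float32)))
move([.671,.088,.12],71.5)
E
```

```text
[0.74720202 0.01987536 0.06139445] [0.81346356 0.08380692 0.08998198] ((0.781281054019928, 0.050428636372089386), 0.03491256386041641)
at [ 0.5942 -0.1217  0.189 ] jaw 91.20 tilt 0.53 w 0.0858 q6 -1.907 F [ 0.5 -0.7  0.2] t 19.9
 shift [0.0686 0.2084 0.0807] world turn -19.70 -> about tool x 19.70 (or -160.30)
```

Request:
play_rows(
  plan=[
    [[0, 0, 0.03, 0.012, 3], [0, 0, 0.065, 0.025, 6], [0, 0, 0.1, 0.039, 9], [0, 0, 0.135, 0.053, 13], [0, 0.02, 0.165, 0.065, 16], [0, 0.045, 0.19, 0.074, 19.7], [0, 0.06, 0.204, 0.08, 19.7], [0, 0.068, 0.2084, 0.0807, 19.7], [0, 0.068, 0.2084, 0.0807, 19.7], [0, 0.068, 0.2084, 0.0807, 19.7]],
  ],
)

```text
clock: 20.85
position: [0.6713, 0.0865, 0.1213]
ee_rot: [0.701, 0.113, 0.695, -0.115]
contact_force: [1.0, -0.1, 0.3]
width: 0.0857
```

```bash
python3 - <<'E'
from h import *
move([.671,.088,.006],71.5)
E
python3 heads.py 15 | grep -E "side"; python3 - <<'E'
from h import *
im=np.load("side15.npy"); crop(im,260,120,400,250,5,"pics/s15.png")
E
```

```text
at [0.6713 0.0865 0.1213] jaw 71.46 tilt 0.58 w 0.0857 q6 -1.217 F [ 1.  -0.1  0.3] t 20.9
 shift [ 0.1153  0.0016 -0.0019] world turn 0.04 -> about tool x -0.04 (or 179.96)
side px [320.7 205.6] 208 mean [0.6701 0.0884] rect [0.6699 0.0894] [0.047 0.074] ang 161.2 hsv [ 26.  13. 108.]
side px [281.8 216.4] 210 mean [0.541  0.1099] rect [0.5413 0.1101] [0.085 0.04 ] ang 34.6 hsv [ 24. 229. 136.]
side px [313.1 234.5] 217 mean [ 0.5914 -0.0013] rect [ 0.5915 -0.0025] [0.044 0.063] ang 1.1 hsv [ 26.  17. 174.]
side px [279.1 260. ] 30 mean [ 0.4586 -0.0345] rect [ 0.4583 -0.0344] [0.012 0.027] ang 128.3 hsv [110. 195. 179.]
```

View pics/s15.png

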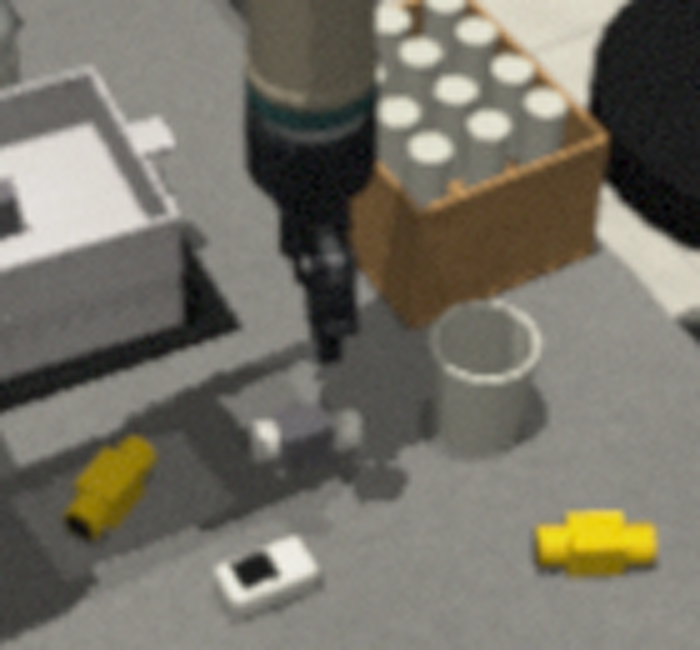

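Request:
play_rows(
  plan=[
    [[0, 0.02, 0.0025, -0.002, 0], [0, 0.045, 0.0025, -0.002, 0], [0, 0.07, 0.0025, -0.002, 0], [0, 0.095, 0.0025, -0.002, 0], [0, 0.108, 0.0025, -0.002, 0], [0, 0.116, 0.0025, -0.002, 0], [0, 0.116, 0.0025, -0.002, 0], [0, 0.116, 0.0025, -0.002, 0]],
  ],
)

```text
clock: 21.75
position: [0.6727, 0.0889, 0.0072]
ee_rot: [0.702, 0.113, 0.693, -0.115]
contact_force: [0.1, -0.1, 0.1]
width: 0.0857
```

```bash
python3 - <<'E'
from h import *
move([.671,.089,.006],71.5)
im,d=snap("side","16"); crop(im,260,140,380,240,6,"pics/s16.png")
E
```

```text
at [0.6727 0.0889 0.0072] jaw 71.42 tilt 0.76 w 0.0857 q6 -1.211 F [ 0.1 -0.1  0.1] t 21.8
 shift [ 0.0012 -0.0004 -0.0016] world turn 0.08 -> about tool x -0.08 (or 179.92)
```

View pics/s16.png

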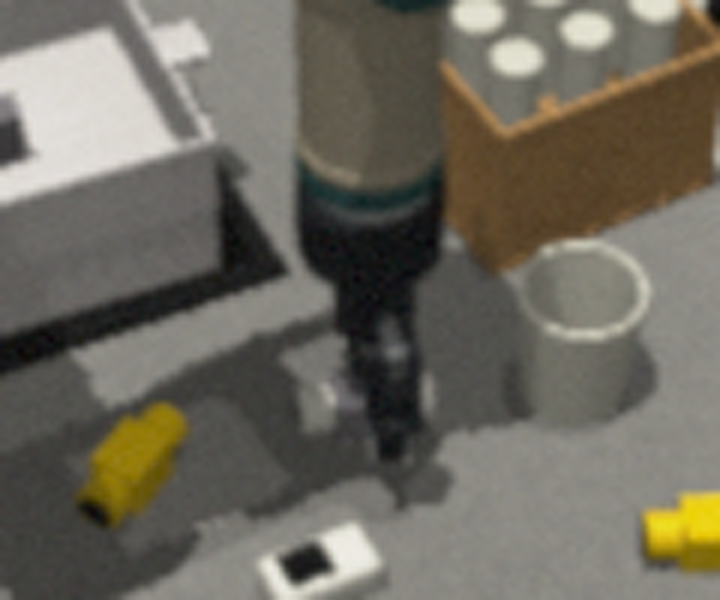

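Request:
play_rows(
  plan=[
    [[0, 0.001, 0, -0.002, 0], [0, 0.001, 0, -0.002, 0], [0.6, 0.001, 0, -0.002, 0], [1, 0.001, 0, -0.002, 0], [1, 0.001, 0, -0.002, 0], [1, 0.001, 0, -0.002, 0], [1, 0.001, 0, -0.002, 0], [1, 0.001, 0, -0.002, 0]],
  ],
  grip_force=35,
)

```text
clock: 22.6
position: [0.6711, 0.0896, 0.0065]
ee_rot: [0.703, 0.113, 0.693, -0.115]
contact_force: [0.4, 0.5, 1.3]
width: 0.0297
```

Request:
play_rows(
  plan=[
    [[1, -0.01, 0, 0, 0], [1, -0.03, 0, 0, 0], [1, -0.06, 0, 0, 0], [1, -0.1, 0, 0, 0], [1, -0.13, 0, 0, 0], [1, -0.15, 0, 0, 0], [1, -0.15, 0, 0, 0], [1, -0.15, 0, 0, 0]],
  ],
)

```text
clock: 23.4
position: [0.6688, 0.0903, 0.1565]
ee_rot: [0.703, 0.113, 0.693, -0.115]
contact_force: [-0.5, 0.5, -1.0]
width: 0.0293
```

```bash
python3 - <<'E'
from h import *
move([.5984,-.3069,.15],91.3)
im,d=snap("side","17"); crop(im,260,100,380,240,5,"pics/s17.png")
E
```

```text
at [0.6688 0.0903 0.1565] jaw 71.43 tilt 0.79 w 0.0293 q6 -1.211 F [-0.5  0.5 -1. ] t 23.4
 shift [ 0.0075 -0.399   0.0597] world turn 19.87 -> about tool x -19.87 (or 160.13)
```

View pics/s17.png

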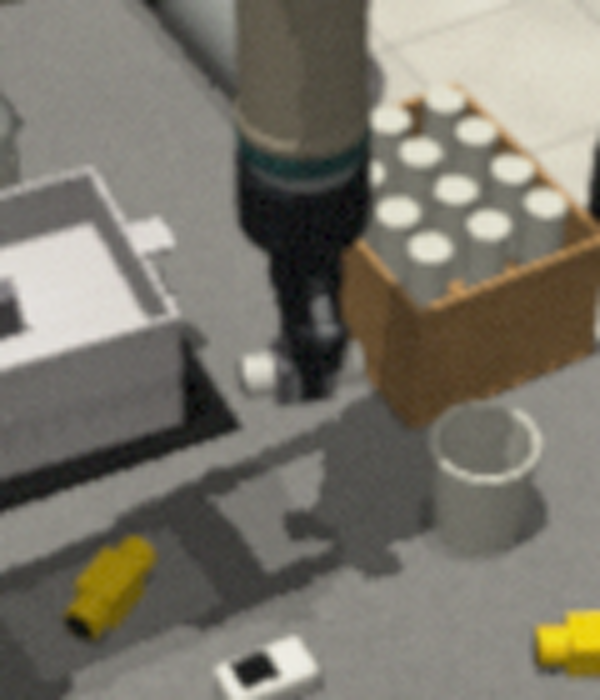

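Request:
play_rows(
  plan=[
    [[1, -0.01, -0.02, 0.003, -2], [1, -0.02, -0.055, 0.008, -4], [1, -0.02, -0.095, 0.014, -6], [1, -0.02, -0.135, 0.02, -8], [1, -0.02, -0.175, 0.026, -10], [1, -0.02, -0.215, 0.032, -12], [1, -0.02, -0.255, 0.038, -14], [1, -0.02, -0.295, 0.044, -16], [1, -0.02, -0.335, 0.05, -18], [1, -0.01, -0.37, 0.056, -19.9], [1, 0, -0.39, 0.059, -19.9], [1, 0, -0.399, 0.06, -19.9]],
  ],
)

```text
clock: 24.65
position: [0.5958, -0.3077, 0.1528]
ee_rot: [0.709, -0.008, 0.705, 0.007]
contact_force: [-0.8, -0.1, -0.5]
width: 0.0291
```

```bash
python3 - <<'E'
from h import *
move([.5984,-.3069,.031],91.3)
im,d=snap("side","18"); crop(im,270,200,430,380,4,"pics/s18.png")
E
```

```text
at [ 0.5958 -0.3077  0.1528] jaw 91.17 tilt 0.30 w 0.0291 q6 -2.173 F [-0.8 -0.1 -0.5] t 24.6
 shift [0.1218 0.0009 0.002 ] world turn 0.13 -> about tool x -0.13 (or 179.87)
```

View pics/s18.png

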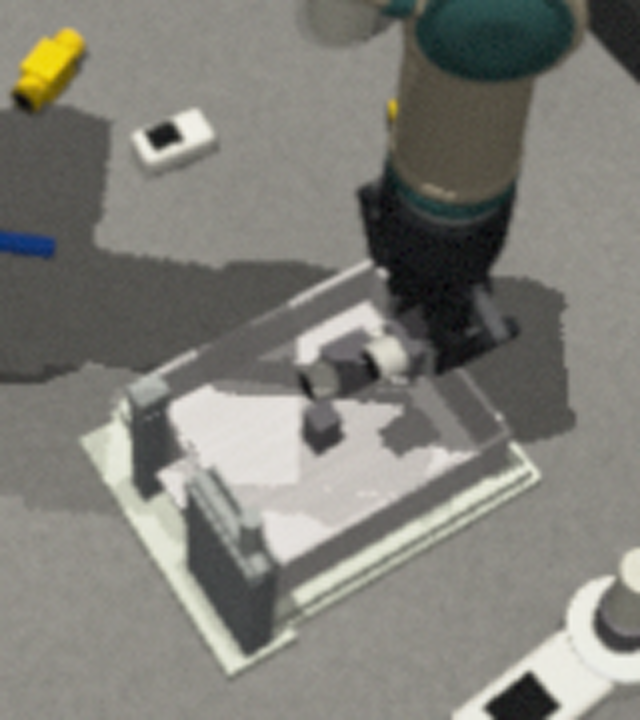

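Request:
play_rows(
  plan=[
    [[1, 0.02, 0.001, 0.001, 0], [1, 0.045, 0.001, 0.001, 0], [1, 0.07, 0.001, 0.001, 0], [1, 0.095, 0.001, 0.001, 0], [1, 0.11, 0.001, 0.001, 0], [1, 0.118, 0.001, 0.001, 0], [1, 0.121, 0.001, 0.001, 0], [1, 0.123, 0.001, 0.001, 0], [1, 0.123, 0.001, 0.001, 0]],
  ],
)

```text
clock: 25.6
position: [0.5987, -0.3076, 0.0317]
ee_rot: [0.71, -0.009, 0.704, 0.006]
contact_force: [-1.1, -1.0, -1.9]
width: 0.0293
```

```bash
python3 - <<'E'
from h import *
move([.5984,-.3069,.029],91.3)
im,d=snap("side","19"); crop(im,270,200,430,380,4,"pics/s19.png")
E
```

```text
at [ 0.5987 -0.3076  0.0317] jaw 91.20 tilt 0.49 w 0.0293 q6 -2.171 F [-1.1 -1.  -1.9] t 25.6
 shift [ 0.0027  0.0007 -0.0003] world turn 0.10 -> about tool x -0.10 (or 179.90)
```

View pics/s19.png

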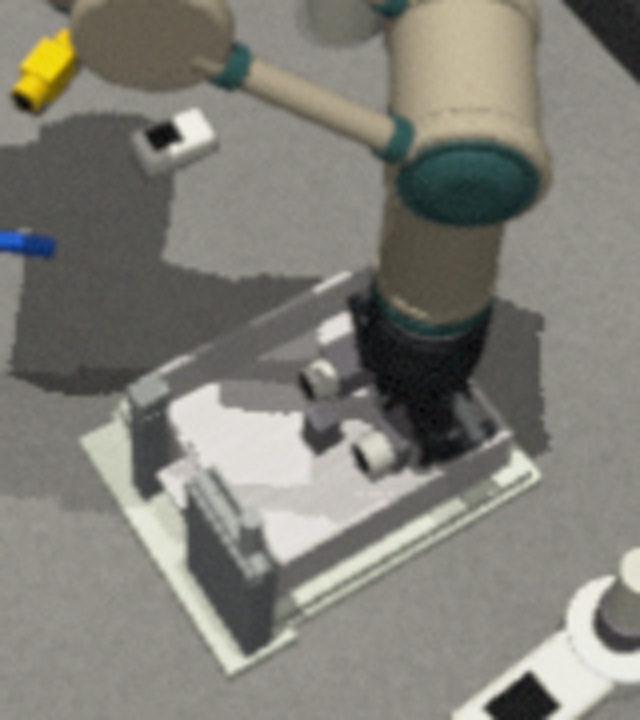

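Request:
play_rows(
  plan=[
    [[1, 0.001, 0, 0, 0], [1, 0.0027, 0, 0, 0], [1, 0.0027, 0, 0, 0], [0.55, 0.0027, 0, 0, 0], [0.5, 0.0027, 0, 0, 0], [0.5, 0.0027, 0, 0, 0], [0.5, 0.0027, 0, 0, 0]],
  ],
)

```text
clock: 26.35
position: [0.5988, -0.3078, 0.0292]
ee_rot: [0.71, -0.009, 0.704, 0.006]
contact_force: [0.4, -0.1, 0.6]
width: 0.0428
```

Request:
play_rows(
  plan=[
    [[0.5, -0.01, 0, 0, 0], [0.5, -0.03, 0, 0, 0], [0.5, -0.06, 0, 0, 0], [0.5, -0.1, 0, 0, 0], [0.3, -0.14, 0, 0, 0], [0, -0.18, 0.03, 0, 0], [0, -0.2, 0.08, 0, 0], [0, -0.22, 0.13, 0, 0], [0, -0.22, 0.18, 0, 0], [0, -0.22, 0.22, 0, 0], [0, -0.22, 0.25, 0, 0], [0, -0.22, 0.25, 0, 0]],
  ],
)

```text
clock: 27.55
position: [0.5913, -0.0528, 0.2495]
ee_rot: [0.71, -0.01, 0.704, 0.008]
contact_force: [-0.2, 0.4, -0.3]
width: 0.0858
```

```bash
python3 heads.py 20; python3 - <<'E'
from h import *
im=np.load("side20.npy"); crop(im,200,100,460,380,3,"pics/s20.png")
im=np.load("top20.npy"); cv2.imwrite("pics/t20.png",im[:,:,::-1])
print(tool()[0])
E
```

```text
top px [319.2 205.5] 92 mean [ 0.5919 -0.005 ] rect [ 0.594 -0.002] [0.057 0.028] ang 171.8 hsv [ 15.    8.5 123. ]
top px [290.5 217.2] 125 mean [0.5422 0.1094] rect [0.5416 0.112 ] [0.074 0.034] ang 30.4 hsv [ 26. 206. 172.]
side px [281.8 216.4] 212 mean [0.5408 0.1098] rect [0.541  0.1114] [0.084 0.039] ang 34.7 hsv [ 25. 232. 219.]
side px [312.9 234.5] 216 mean [ 0.5911 -0.0011] rect [ 0.5916 -0.0016] [0.043 0.063] ang 1.7 hsv [ 25.  18. 159.]
side px [279.2 260.1] 30 mean [ 0.4586 -0.0349] rect [ 0.4571 -0.0357] [0.016 0.027] ang 125.6 hsv [110.  194.  179.5]
[ 0.59187135 -0.05668389  0.24907388]
```

View pics/s20.png

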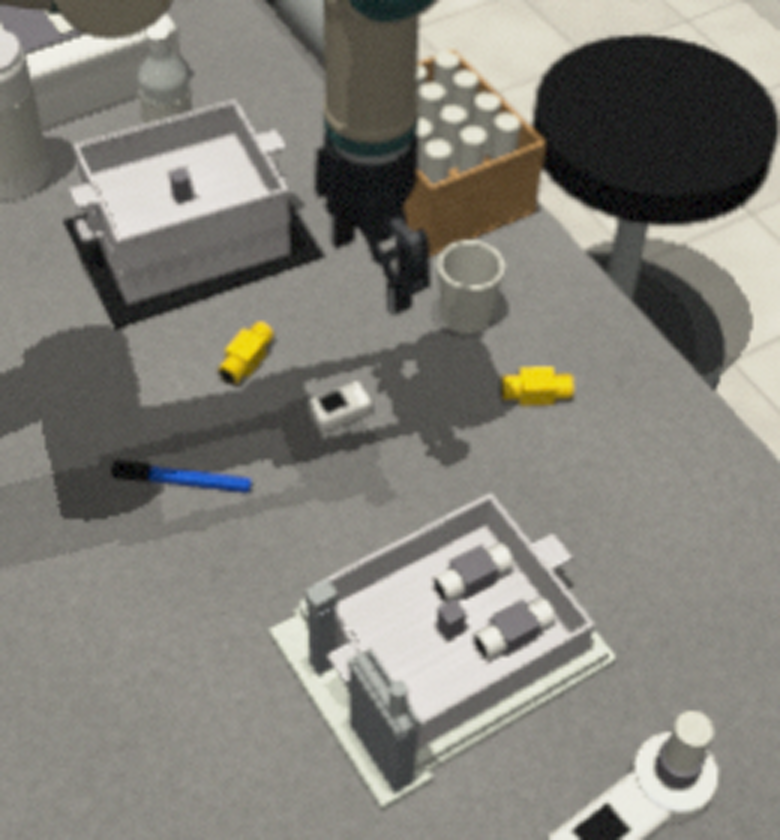

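View pics/t20.png

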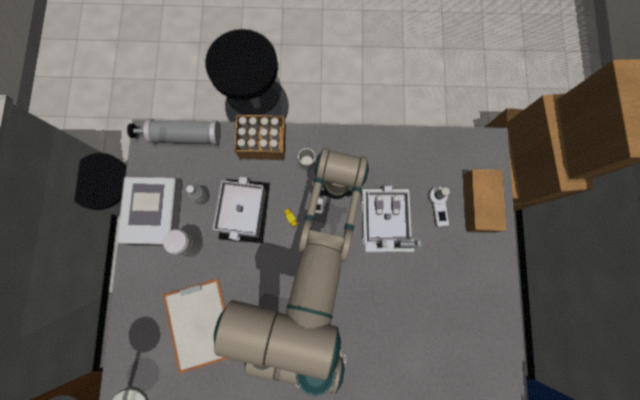

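```bash
python3 rim.py 20 .114 .5635 .3008 -6.1; python3 - <<'E'
from h import *
for n in("top","side"):
    X=cloud(n,np.load(n+"20_d.npy")); m=(np.hypot(X[...,0]-.5635,X[...,1]-.3)<.03)&(X[...,2]>.094)&(X[...,2]<.115); v,u=np.nonzero(m); print(n,m.sum(),onz(n,np.c_[u,v],.104).mean(0))
move([.5635,.3,.25],84)
E
```

```text
side px 73 mean off mm -0.2 slope deg 0.05 span -0.068 0.065
side mx 68 mean off mm -2.3 slope deg -0.52 span -0.07 0.07
side py 100 mean off mm -1.4 slope deg 1.65 span -0.085 0.083
side my 143 mean off mm -0.6 slope deg 0.11 span -0.085 0.084
top px 64 mean off mm 1.4 slope deg -0.27 span -0.068 0.067
top mx 66 mean off mm 0.3 slope deg -0.27 span -0.067 0.069
top py 67 mean off mm 1.3 slope deg -0.11 span -0.082 0.084
top my 63 mean off mm 1.5 slope deg -0.12 span -0.081 0.084
top 30 [0.56443155 0.30139354 0.104     ]
side 40 [0.56107868 0.29772718 0.104     ]
at [ 0.5919 -0.0567  0.2491] jaw 91.29 tilt 0.60 w 0.0850 q6 -1.803 F [ 0.  -0.3  1.2] t 27.6
 shift [-0.003   0.3572 -0.0203] world turn -7.29 -> about tool x 7.29 (or -172.71)
```

Request:
play_rows(
  plan=[
    [[0, 0, 0.03, -0.002, 1], [0, 0, 0.07, -0.004, 2], [0, 0, 0.11, -0.006, 3], [0, 0, 0.15, -0.008, 4], [0, 0, 0.19, -0.01, 5], [0, 0, 0.23, -0.012, 6], [0, 0, 0.27, -0.015, 7], [0, 0, 0.31, -0.018, 7.3], [0, 0, 0.34, -0.02, 7.3], [0, 0, 0.3575, -0.02, 7.3], [0, 0, 0.3575, -0.02, 7.3], [0, 0, 0.3575, -0.02, 7.3]],
  ],
)

```text
clock: 28.85
position: [0.5645, 0.2987, 0.2468]
ee_rot: [0.709, 0.035, 0.703, -0.04]
contact_force: [-0.9, 0.0, 1.0]
width: 0.0853
```

```bash
python3 - <<'E'
from h import *
move([.564,.301,.15],84)
E
```

```text
at [0.5645 0.2987 0.2468] jaw 83.94 tilt 0.65 w 0.0853 q6 -1.080 F [-0.9  0.   1. ] t 28.9
 shift [ 0.0968  0.0028 -0.0017] world turn 0.06 -> about tool x -0.06 (or 179.94)
```

Request:
play_rows(
  plan=[
    [[0, 0.02, 0.0028, -0.0017, 0], [0, 0.05, 0.0028, -0.0017, 0], [0, 0.08, 0.0028, -0.0017, 0], [0, 0.097, 0.0028, -0.0017, 0], [0, 0.097, 0.0028, -0.0017, 0], [0, 0.097, 0.0028, -0.0017, 0]],
  ],
)

```text
clock: 29.45
position: [0.5648, 0.2996, 0.1503]
ee_rot: [0.71, 0.036, 0.703, -0.04]
contact_force: [0.4, -0.3, 0.3]
width: 0.0852
```

```bash
python3 - <<'E'
from h import *
move([.564,.301,.077],84)
E
```

```text
at [0.5648 0.2996 0.1503] jaw 83.84 tilt 0.69 w 0.0852 q6 -1.075 F [ 0.4 -0.3  0.3] t 29.4
 shift [ 0.0733  0.0018 -0.0017] world turn 0.16 -> about tool x -0.16 (or 179.84)
```

Request:
play_rows(
  plan=[
    [[0, 0.02, 0.0018, -0.0015, 0], [0, 0.045, 0.0018, -0.0015, 0], [0, 0.065, 0.0018, -0.0015, 0], [0, 0.073, 0.0018, -0.0015, 0], [0, 0.073, 0.0018, -0.0015, 0], [0, 0.073, 0.0018, -0.0015, 0], [0, 0.073, 0.0018, -0.0015, 0]],
  ],
)

```text
clock: 30.15
position: [0.5654, 0.3013, 0.079]
ee_rot: [0.711, 0.036, 0.702, -0.04]
contact_force: [0.3, -0.4, 0.2]
width: 0.0853
```

```bash
python3 - <<'E'
from h import *
move([.564,.301,.077],84)
im,d=snap("side","21"); crop(im,200,80,320,200,5,"pics/s21.png")
E
```

```text
at [0.5654 0.3013 0.079 ] jaw 83.83 tilt 0.80 w 0.0853 q6 -1.070 F [ 0.3 -0.4  0.2] t 30.1
 shift [ 0.002  -0.0005 -0.0013] world turn 0.17 -> about tool x -0.17 (or 179.83)
```

View pics/s21.png

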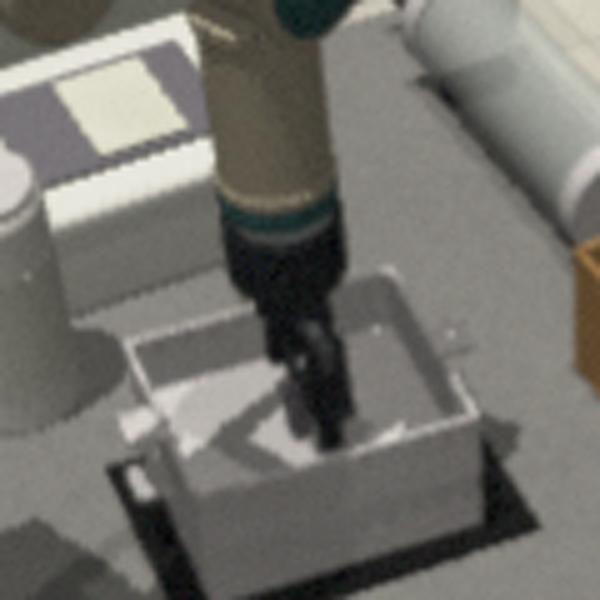

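Request:
play_rows(
  plan=[
    [[0, 0.002, 0, -0.0013, 0], [0.3, 0.002, 0, -0.0013, 0], [1, 0.002, 0, -0.0013, 0], [1, 0.002, 0, -0.0013, 0], [1, 0.002, 0, -0.0013, 0], [1, 0.002, 0, -0.0013, 0], [1, 0.002, 0, -0.0013, 0], [1, 0.002, 0, -0.0013, 0], [1, 0.002, 0, -0.0013, 0]],
  ],
  grip_force=60,
)

```text
clock: 31.1
position: [0.5642, 0.3019, 0.0771]
ee_rot: [0.711, 0.036, 0.701, -0.04]
contact_force: [-1.2, 1.7, 2.0]
width: 0.0192
```

Request:
play_rows(
  plan=[
    [[1, -0.005, 0, 0, 0], [1, -0.01, 0, 0, 0], [1, -0.015, 0, 0, 0], [1, -0.025, 0, 0, 0], [1, -0.04, 0, 0, 0], [1, -0.06, 0, 0, 0], [1, -0.09, 0, 0, 0], [1, -0.12, 0, 0, 0], [1, -0.15, 0, 0, 0], [1, -0.18, 0, 0, 0], [1, -0.18, 0, 0, 0], [1, -0.18, 0, 0, 0]],
  ],
)

```text
clock: 32.3
position: [0.5616, 0.3026, 0.2572]
ee_rot: [0.711, 0.037, 0.701, -0.04]
contact_force: [-0.3, -0.0, -6.0]
width: 0.0191
```

```bash
python3 - <<'E'
from h import *
move([.5527,0,.255],87.6)
im,d=snap("side","22"); crop(im,190,40,350,220,4,"pics/s22.png")
E
```

```text
at [0.5616 0.3026 0.2572] jaw 83.82 tilt 0.83 w 0.0191 q6 -1.071 F [-0.3 -0.  -6. ] t 32.3
 shift [ 0.0036 -0.3018  0.0237] world turn 3.78 -> about tool x -3.78 (or 176.22)
```

View pics/s22.png

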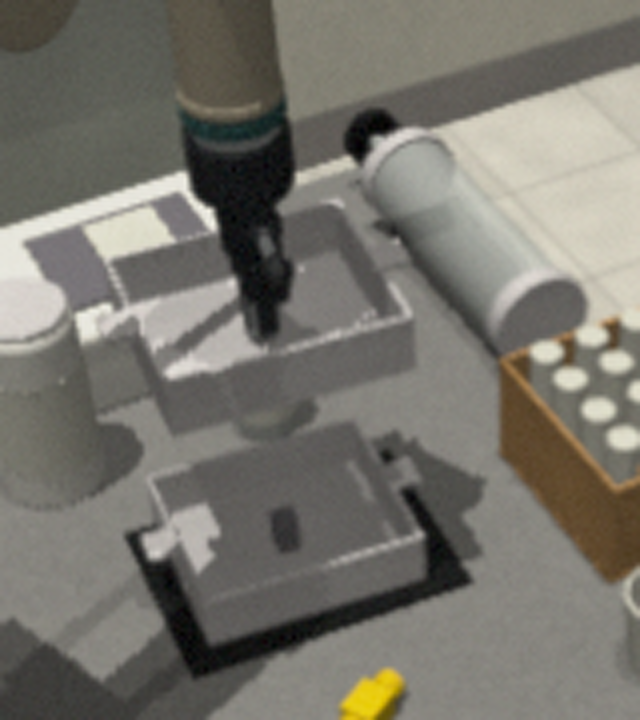

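Request:
play_rows(
  plan=[
    [[1, 0, -0.01, 0.001, 0], [1, 0, -0.03, 0.002, 0], [1, 0, -0.06, 0.005, -0.5], [1, 0, -0.1, 0.008, -1], [1, 0, -0.14, 0.011, -1.5], [1, 0, -0.18, 0.014, -2], [1, 0, -0.215, 0.017, -2.5], [1, 0, -0.25, 0.02, -3], [1, 0, -0.28, 0.022, -3.5], [1, 0, -0.295, 0.0235, -3.8], [1, 0, -0.302, 0.0235, -3.8], [1, 0, -0.302, 0.0235, -3.8]],
  ],
)

```text
clock: 33.55
position: [0.5508, -0.0019, 0.2568]
ee_rot: [0.71, 0.013, 0.704, -0.018]
contact_force: [0.6, 0.3, -3.7]
width: 0.0188
```

```bash
python3 - <<'E'
from h import *
move([.5527,-.2749,.255],91.3)
im,d=snap("top","23"); snap("side","23")
E
python3 rim.py 23 .068 .5527 -.2749 1.3; python3 rim.py 20 .068 .5527 -.2749 1.3
```

```text
at [ 0.5508 -0.0019  0.2568] jaw 87.49 tilt 0.63 w 0.0188 q6 -1.652 F [ 0.6  0.3 -3.7] t 33.5
 shift [ 0.0036 -0.2726  0.0139] world turn 3.81 -> about tool x -3.81 (or 176.19)
side px 166 mean off mm -3.4 slope deg 1.06 span -0.07 0.069
side mx 40 mean off mm -4.2 slope deg 6.86 span 0.0 0.039
side py 144 mean off mm -2.9 slope deg 0.01 span -0.083 0.084
side my 153 mean off mm -2.2 slope deg 0.23 span -0.085 0.085
top px 82 mean off mm 1.5 slope deg -0.07 span -0.069 0.069
top mx 49 mean off mm -1.2 slope deg 0.19 span -0.068 0.067
top py 53 mean off mm -0.6 slope deg -0.06 span -0.082 0.083
top my 63 mean off mm -0.8 slope deg 0.1 span -0.083 0.082
side px 166 mean off mm -3.4 slope deg 1.11 span -0.07 0.069
side mx 39 mean off mm -4.2 slope deg 7.19 span 0.0 0.039
side py 144 mean off mm -2.9 slope deg -0.31 span -0.083 0.084
side my 155 mean off mm -2.2 slope deg 0.11 span -0.085 0.085
top px 81 mean off mm 1.5 slope deg 0.06 span -0.069 0.069
top mx 49 mean off mm -1.2 slope deg 0.2 span -0.068 0.067
top py 56 mean off mm -0.6 slope deg -0.14 span -0.082 0.083
top my 67 mean off mm -0.6 slope deg -0.07 span -0.083 0.082
```

Request:
play_rows(
  plan=[
    [[1, 0, -0.02, 0.001, 0], [1, 0, -0.05, 0.003, -0.5], [1, 0, -0.085, 0.004, -1], [1, 0, -0.12, 0.006, -1.5], [1, 0, -0.155, 0.008, -2], [1, 0, -0.19, 0.01, -2.5], [1, 0, -0.22, 0.011, -3], [1, 0, -0.25, 0.013, -3.5], [1, 0, -0.265, 0.014, -3.8], [1, 0, -0.2726, 0.014, -3.8], [1, 0, -0.2726, 0.014, -3.8], [1, 0, -0.2726, 0.014, -3.8]],
  ],
)

```text
clock: 34.85
position: [0.5539, -0.2714, 0.2585]
ee_rot: [0.71, -0.01, 0.704, 0.008]
contact_force: [0.2, 0.3, -4.0]
width: 0.0188
```

```bash
python3 - <<'E'
from h import *
move([.5527,-.2749,.13],91.3)
E
```

```text
at [ 0.5539 -0.2714  0.2585] jaw 91.46 tilt 0.58 w 0.0188 q6 -2.166 F [ 0.2  0.3 -4. ] t 34.9
 shift [ 0.1285 -0.0029 -0.0024] world turn -0.16 -> about tool x 0.16 (or -179.84)
```

Request:
play_rows(
  plan=[
    [[1, 0.01, -0.003, -0.0025, 0.2], [1, 0.03, -0.003, -0.0025, 0.2], [1, 0.055, -0.003, -0.0025, 0.2], [1, 0.08, -0.003, -0.0025, 0.2], [1, 0.105, -0.003, -0.0025, 0.2], [1, 0.12, -0.003, -0.0025, 0.2], [1, 0.1285, -0.003, -0.0025, 0.2], [1, 0.1285, -0.003, -0.0025, 0.2], [1, 0.1285, -0.003, -0.0025, 0.2]],
  ],
)

```text
clock: 35.75
position: [0.5531, -0.2749, 0.1307]
ee_rot: [0.711, -0.01, 0.703, 0.006]
contact_force: [0.5, 0.1, -5.1]
width: 0.0187
```

```bash
python3 - <<'E'
from h import *
move([.5527,-.2749,.095],91.3)
p=tool()[0]
im,d=snap("side","24"); crop(im,270,220,430,380,4,"pics/s24.png"); snap("top","24")
import os; os.system(f"python3 rim.py 24 {p[2]-.019+.056} {p[0]} {p[1]} 1.3")
E
```

```text
side px 158 mean off mm -2.5 slope deg 2.74 span -0.069 0.046
side mx 159 mean off mm -3.0 slope deg -0.01 span -0.069 0.07
side py 97 mean off mm -3.0 slope deg 0.06 span -0.085 0.002
side my 181 mean off mm -2.0 slope deg 0.19 span -0.084 0.084
top px 42 mean off mm -0.3 slope deg -6.86 span -0.009 0.069
top mx 21 mean off mm 1.4 slope deg -0.58 span -0.059 -0.008
top py 51 mean off mm -1.1 slope deg 0.31 span -0.055 0.081
top my 29 mean off mm -1.0 slope deg -2.01 span -0.059 -0.001
at [ 0.5531 -0.2749  0.1307] jaw 91.29 tilt 0.65 w 0.0187 q6 -2.169 F [ 0.5  0.1 -5.1] t 35.8
 shift [ 0.0357  0.0002 -0.0007] world turn 0.01 -> about tool x -0.01 (or 179.99)
```

View pics/s24.png

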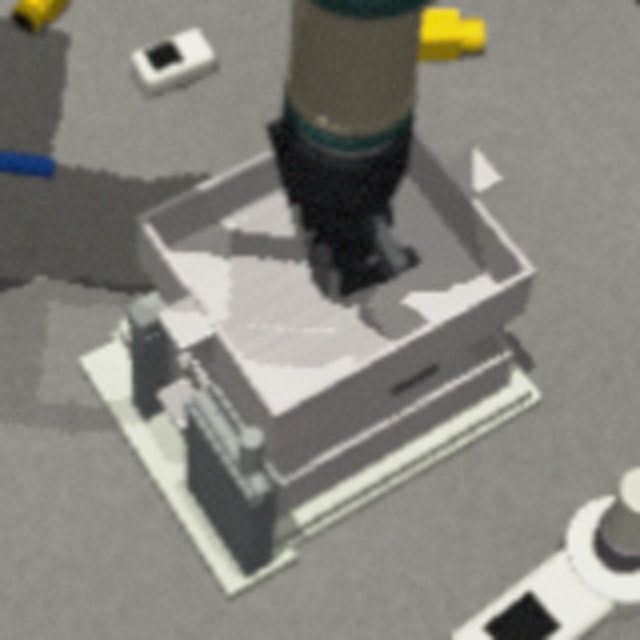

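Request:
play_rows(
  plan=[
    [[1, 0.01, 0, -0.001, 0], [1, 0.02, 0, -0.001, 0], [1, 0.03, 0, -0.001, 0], [1, 0.035, 0, -0.001, 0], [1, 0.038, 0, -0.001, 0], [1, 0.038, 0, -0.001, 0], [1, 0.038, 0, -0.001, 0]],
  ],
)

```text
clock: 36.55
position: [0.5531, -0.2757, 0.0934]
ee_rot: [0.711, -0.01, 0.703, 0.006]
contact_force: [-0.3, -0.2, -4.6]
width: 0.0189
```

```bash
python3 - <<'E'
from h import *
move([.5523,-.2749,.081],91.3)
E
```

```text
at [ 0.5531 -0.2757  0.0934] jaw 91.27 tilt 0.74 w 0.0189 q6 -2.170 F [-0.3 -0.2 -4.6] t 36.5
 shift [ 0.0124  0.0009 -0.0009] world turn 0.03 -> about tool x -0.03 (or 179.97)
```

Request:
play_rows(
  plan=[
    [[1, 0.001, 0.0009, -0.001, 0], [1, 0.003, 0.0009, -0.001, 0], [1, 0.005, 0.0009, -0.001, 0], [1, 0.007, 0.0009, -0.001, 0], [1, 0.008, 0.0009, -0.001, 0], [1, 0.009, 0.0009, -0.001, 0], [1, 0.01, 0.0009, -0.001, 0], [1, 0.01, 0.0009, -0.001, 0]],
  ],
)

```text
clock: 37.35
position: [0.5521, -0.2748, 0.0832]
ee_rot: [0.711, -0.01, 0.703, 0.006]
contact_force: [0.4, -1.0, -4.1]
width: 0.0191
```

Request:
play_rows(
  plan=[
    [[1, 0.0005, 0, 0, 0], [1, 0.001, 0, 0, 0], [1, 0.0015, 0, 0, 0], [1, 0.002, 0, 0, 0], [1, 0.0025, 0, 0, 0], [1, 0.0025, 0, 0, 0]],
  ],
)

```text
clock: 37.95
position: [0.5522, -0.275, 0.0812]
ee_rot: [0.711, -0.01, 0.703, 0.006]
contact_force: [-0.5, -0.2, -0.5]
width: 0.0192
```

Nearly all weight is off at the expected height; release and retreat.

Request:
play_rows(
  plan=[
    [[0.7, 0.0003, 0, 0, 0], [0.5, 0, 0, 0, 0], [0, 0, 0, 0, 0], [0, 0, 0, 0, 0], [0, 0, 0, 0, 0], [0, 0, 0, 0, 0]],
  ],
)

```text
clock: 38.55
position: [0.5523, -0.275, 0.0813]
ee_rot: [0.711, -0.01, 0.703, 0.006]
contact_force: [0.5, -0.0, -0.2]
width: 0.0853
```

Request:
play_rows(
  plan=[
    [[0, -0.02, 0, 0, 0], [0, -0.05, 0, 0, 0], [0, -0.09, 0, 0, 0], [0, -0.13, 0, 0, 0], [0, -0.16, 0, 0, 0], [0, -0.16, 0.05, 0, 0], [0, -0.16, 0.1, 0, 0], [0, -0.16, 0.15, 0, 0], [0, -0.16, 0.18, 0, 0], [0, -0.16, 0.18, 0, 0]],
  ],
)

```text
clock: 39.55
position: [0.5456, -0.0901, 0.2405]
ee_rot: [0.711, -0.011, 0.703, 0.008]
contact_force: [0.7, -0.8, -0.4]
width: 0.0852
```

```bash
python3 - <<'E'
from h import *
im,d=snap("side","25"); crop(im,270,220,430,380,4,"pics/s25.png"); im,d=snap("top","25"); crop(im,350,170,440,260,7,"pics/t25.png")
import os; os.system(f"python3 rim.py 25 .118 .5525 -.2749 1.3")
p,R,s=tool(); print(p)
for n in("side","top"):
    X=cloud(n,np.load(n+"25_d.npy")); 
    m=(X[...,2]>.153)&(X[...,2]<.2)&(np.abs(X[...,0]-.44)<.03)&(np.abs(X[...,1]+.34)<.07); v,u=np.nonzero(m)
    print(n,m.sum(),X[m].mean(0),onz(n,np.c_[u,v],.163).mean(0))
E
```

```text
side px 169 mean off mm -2.9 slope deg 1.11 span -0.07 0.07
side mx 144 mean off mm -3.5 slope deg 0.58 span -0.07 0.069
side py 154 mean off mm -2.7 slope deg -0.01 span -0.084 0.084
side my 162 mean off mm -2.1 slope deg 0.01 span -0.084 0.085
top px 47 mean off mm -0.7 slope deg 3.76 span -0.069 0.023
top mx 56 mean off mm -1.2 slope deg 0.93 span -0.067 0.067
top py 16 mean off mm -1.1 slope deg -1.67 span -0.083 -0.026
top my 73 mean off mm -0.5 slope deg 0.02 span -0.083 0.084
this script no longer has the robotException ignored in: <_io.TextIOWrapper mode='rw' encoding='UTF-8'>
Traceback (most recent call last):
BrokenPipeError: [Errno 32] Broken pipe
```

View pics/s25.png

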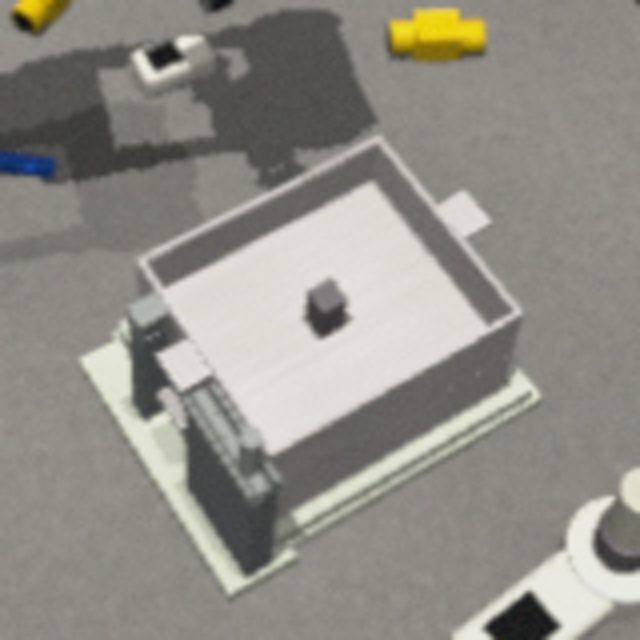

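View pics/t25.png

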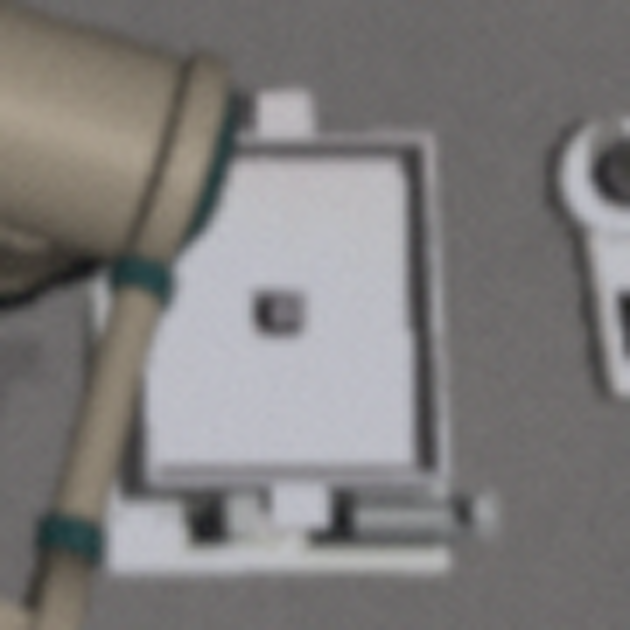

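```bash
python3 - <<'E'
from h import *
move([.441,-.362,.24],91.3)
E
```

```text
at [ 0.5464 -0.0938  0.2404] jaw 91.37 tilt 0.80 w 0.0853 q6 -1.888 F [-0.3 -0.6 -0.6] t 39.6
 shift [ 0.0008 -0.2656 -0.1118] world turn -0.07 -> about tool x 0.07 (or -179.93)
```

Request:
play_rows(
  plan=[
    [[0, 0, -0.02, -0.008, 0], [0, 0, -0.05, -0.02, 0], [0, 0, -0.08, -0.033, 0], [0, 0, -0.11, -0.046, 0], [0, 0, -0.14, -0.058, 0], [0, 0, -0.17, -0.071, 0], [0, 0, -0.2, -0.084, 0], [0, 0, -0.23, -0.096, 0], [0, 0, -0.255, -0.107, 0], [0, 0, -0.2656, -0.112, 0], [0, 0, -0.2656, -0.112, 0], [0, 0, -0.2656, -0.112, 0]],
  ],
)

```text
clock: 40.85
position: [0.4407, -0.3618, 0.2406]
ee_rot: [0.711, -0.01, 0.703, 0.006]
contact_force: [0.6, 0.1, 0.4]
width: 0.0855
```

```bash
python3 - <<'E'
from h import *
move([.441,-.362,.147],91.3)
im,d=snap("side","26"); crop(im,270,220,430,380,4,"pics/s26.png"); 
X=cloud("side",d); m=(X[...,2]>.153)&(X[...,2]<.18)&(np.abs(X[...,0]-.438)<.02)&(np.abs(X[...,1]+.365)<.025); v,u=np.nonzero(m); print(m.sum(),X[m].mean(0),onz("side",np.c_[u,v],.163).mean(0))
E
```

```text
at [ 0.4407 -0.3618  0.2406] jaw 91.31 tilt 0.78 w 0.0855 q6 -2.408 F [0.6 0.1 0.4] t 40.9
 shift [ 0.0936  0.0003 -0.0009] world turn -0.01 -> about tool x 0.01 (or -179.99)
42 [ 0.43840457 -0.36561798  0.16540204] [ 0.43908694 -0.36460782  0.163     ]
```

View pics/s26.png

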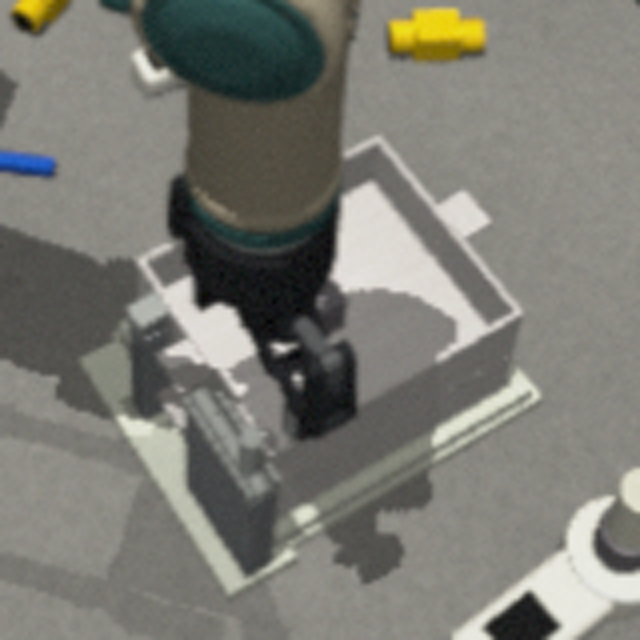

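Request:
play_rows(
  plan=[
    [[0, 0.02, 0, -0.0005, 0], [0, 0.045, 0, -0.0005, 0], [0, 0.065, 0, -0.0005, 0], [0, 0.08, 0, -0.0005, 0], [0, 0.09, 0, -0.0005, 0], [0, 0.094, 0, -0.0005, 0], [0, 0.094, 0, -0.0005, 0], [0, 0.094, 0, -0.0005, 0]],
  ],
)

```text
clock: 41.7
position: [0.4422, -0.3619, 0.1476]
ee_rot: [0.712, -0.011, 0.702, 0.006]
contact_force: [-0.3, 0.3, -0.7]
width: 0.0855
```

```bash
python3 - <<'E'
from h import *
move([.4415,-.362,.147],91.3)
im,d=snap("side","27"); crop(im,270,250,390,380,5,"pics/s27.png"); 
E
```

```text
at [ 0.4422 -0.3619  0.1476] jaw 91.40 tilt 0.87 w 0.0855 q6 -2.409 F [-0.3  0.3 -0.7] t 41.7
 shift [ 0.0006 -0.     -0.0007] world turn -0.10 -> about tool x 0.10 (or -179.90)
```

View pics/s27.png

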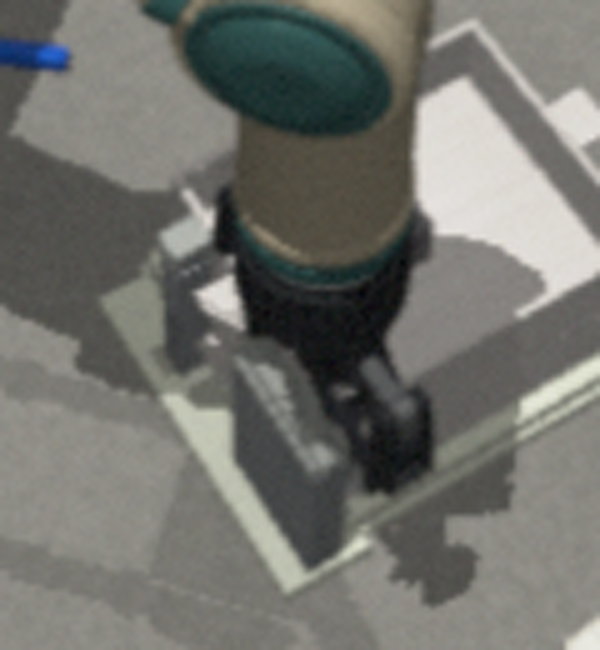

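Fingers straddle the knob. Close gently.

Request:
play_rows(
  plan=[
    [[0.4, 0, 0, 0, 0], [0.7, 0, 0, 0, 0], [1, 0, 0, 0, 0], [1, 0, 0, 0, 0], [1, 0, 0, 0, 0], [1, 0, 0, 0, 0], [1, 0, 0, 0, 0], [1, 0, 0, 0, 0]],
  ],
  grip_force=25,
)

```text
clock: 42.55
position: [0.4422, -0.3621, 0.1478]
ee_rot: [0.712, -0.011, 0.702, 0.006]
contact_force: [0.4, 0.5, 2.6]
width: 0.0127
```

Request:
play_rows(
  plan=[
    [[1, 0, 0.005, 0, 0], [1, 0, 0.012, 0, 0], [1, 0, 0.02, 0, 0], [1, 0, 0.028, 0, 0], [1, 0, 0.036, 0, 0], [1, 0, 0.044, 0, 0], [1, 0, 0.051, 0, 0], [1, 0, 0.056, 0, 0], [1, 0, 0.059, 0, 0], [1, 0, 0.06, 0, 0], [1, 0, 0.06, 0, 0]],
  ],
)

```text
clock: 43.65
position: [0.4407, -0.3043, 0.1478]
ee_rot: [0.712, -0.013, 0.702, 0.005]
contact_force: [-3.1, -8.3, 2.4]
width: 0.0127
```

```bash
python3 - <<'E'
from h import *
move([.4405,-.298,.147],91.3)
E
```

```text
at [ 0.4407 -0.3043  0.1478] jaw 91.44 tilt 1.04 w 0.0127 q6 -2.331 F [-3.1 -8.3  2.4] t 43.6
 shift [ 0.0007  0.0063 -0.0001] world turn -0.14 -> about tool x 0.14 (or -179.86)
```

Request:
play_rows(
  plan=[
    [[1, 0, 0.002, -0.0005, 0], [1, 0, 0.004, -0.0005, 0], [1, 0, 0.006, -0.0005, 0], [1, 0, 0.0075, -0.0005, 0], [1, 0, 0.0075, -0.0005, 0]],
  ],
)

```text
clock: 44.15
position: [0.4407, -0.3041, 0.1479]
ee_rot: [0.712, -0.019, 0.702, 0.0]
contact_force: [-3.1, -19.3, -5.7]
width: 0.0126
```

```bash
python3 - <<'E'
from h import *
im,d=snap("side","28"); crop(im,270,250,390,380,5,"pics/s28.png"); im,d=snap("top","28"); crop(im,350,170,440,260,7,"pics/t28.png")
E
```

```text
(no output)
```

View pics/s28.png

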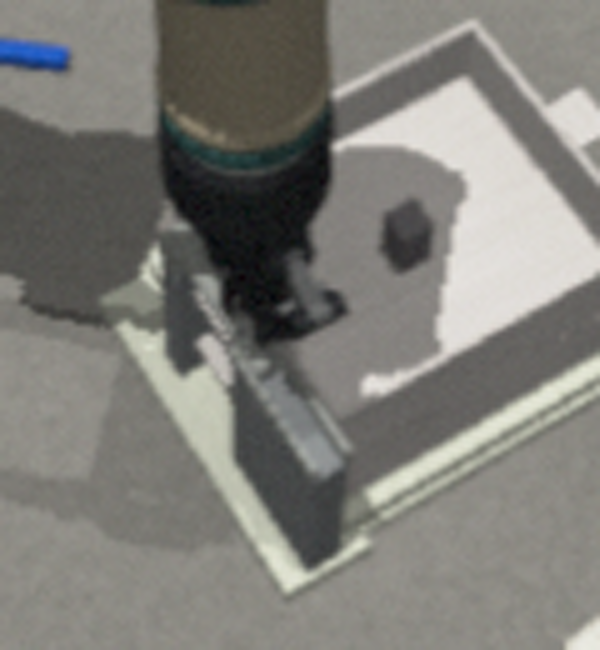

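View pics/t28.png

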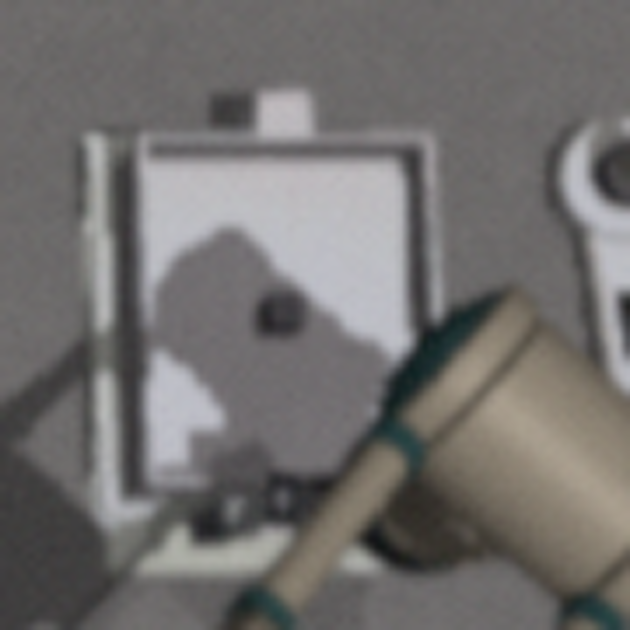

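Request:
play_rows(
  plan=[
    [[1, 0, 0, 0, 0], [0.7, 0, 0, 0, 0], [0.5, 0, 0, 0, 0], [0.5, 0, 0, 0, 0], [0.5, 0, 0, 0, 0]],
  ],
)

```text
clock: 44.75
position: [0.4407, -0.3032, 0.1476]
ee_rot: [0.712, -0.019, 0.702, 0.001]
contact_force: [-0.2, -0.2, -0.6]
width: 0.0428
```

Request:
play_rows(
  plan=[
    [[0.5, -0.015, 0, 0, 0], [0.5, -0.04, 0, 0, 0], [0.5, -0.07, 0, 0, 0], [0.5, -0.1, 0, 0, 0], [0.5, -0.12, 0.05, 0, 0], [0.5, -0.12, 0.1, 0, 0], [0.5, -0.12, 0.15, 0, 0], [0.5, -0.12, 0.18, 0, 0], [0.5, -0.12, 0.18, 0, 0]],
  ],
)

```text
clock: 45.65
position: [0.4329, -0.1159, 0.2631]
ee_rot: [0.712, -0.019, 0.702, 0.004]
contact_force: [0.6, -1.1, 0.2]
width: 0.0424
```

```bash
python3 - <<'E'
from h import *
im,d=snap("side","29"); crop(im,270,250,390,380,5,"pics/s29.png"); 
X=cloud("side",d); m=(X[...,2]>.153)&(X[...,2]<.18)&(np.abs(X[...,0]-.438)<.02)&(np.abs(X[...,1]+.33)<.08); v,u=np.nonzero(m); print(m.sum(),X[m].mean(0),onz("side",np.c_[u,v],.163).mean(0))
im,d=snap("top","29"); crop(im,350,170,440,260,7,"pics/t29.png")
X=cloud("top",d); m=(X[...,2]>.153)&(X[...,2]<.18)&(np.abs(X[...,0]-.44)<.02)&(np.abs(X[...,1]+.33)<.08); v,u=np.nonzero(m); print(m.sum(),X[m].mean(0),onz("top",np.c_[u,v],.163).mean(0))
move([.44,-.3,.147],91.3)
E
```

```text
43 [ 0.43679608 -0.30839028  0.16475525] [ 0.43730241 -0.30754401  0.163     ]
15 [ 0.43931953 -0.30445983  0.16731845] [ 0.43963701 -0.30544568  0.163     ]
at [ 0.434  -0.1197  0.2632] jaw 91.69 tilt 1.71 w 0.0429 q6 -2.007 F [ 0.1 -0.6 -0.4] t 45.8
 shift [ 0.1209 -0.1774 -0.0011] world turn -0.39 -> about tool x 0.39 (or -179.61)
```

View pics/s29.png

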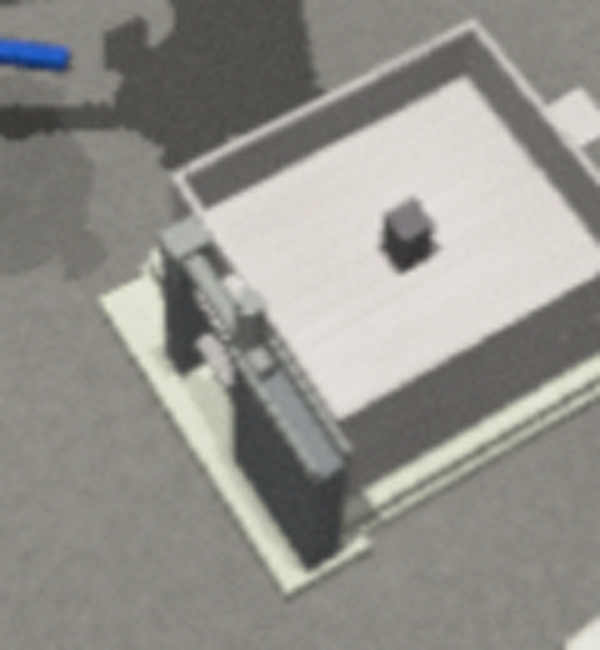

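View pics/t29.png

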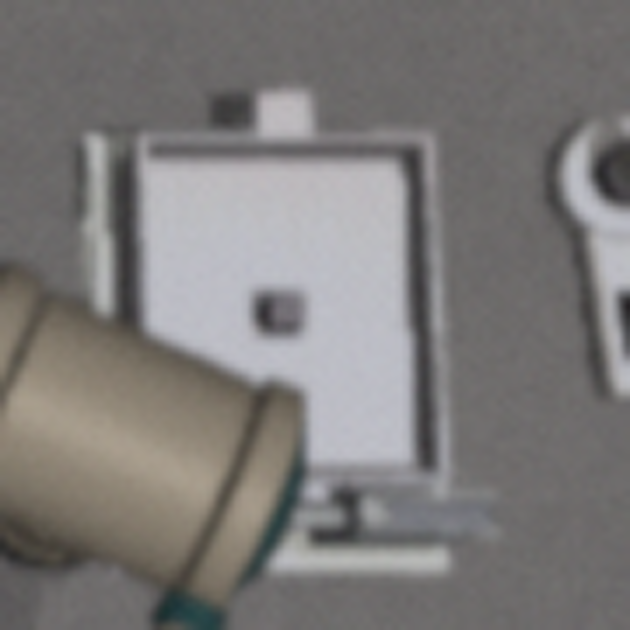

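```bash
python3 - <<'E'
from h import *
a=np.load("side29.npy"); b=np.load("side25.npy")
A=cv2.resize(a[285:350,290:350],None,fx=7,fy=9,interpolation=cv2.INTER_CUBIC);B=cv2.resize(b[285:350,290:350],None,fx=7,fy=9,interpolation=cv2.INTER_CUBIC)
o=np.hstack([B[:,:390],A[:,:390]]); o=cv2.convertScaleAbs(o,alpha=1.6); cv2.imwrite("pics/cmp29.png",o[:,:,::-1])
yaw=np.radians(1.3)
def W(x,y,z): return [.5525+np.cos(yaw)*x-np.sin(yaw)*y-.0035,-.2749+np.sin(yaw)*x+np.cos(yaw)*y-.0025,z]
for n,p in dict(barrel_near=(-.111,-.102,.12),barrel_end=(-.111,-.027,.12),keep1=(-.111,.025,.139),keep2=(-.111,.042,.139),knob_home=(-.111,-.0267,.169)).items(): 
    u=proj("side",W(*p))[0]; print(n,((u-[290,285])*[7,9]).round(0))
E
```

```text
barrel_near [324. 535.]
barrel_end [209. 313.]
keep1 [133. 133.]
keep2 [108.  86.]
knob_home [209. 223.]
```

View pics/cmp29.png

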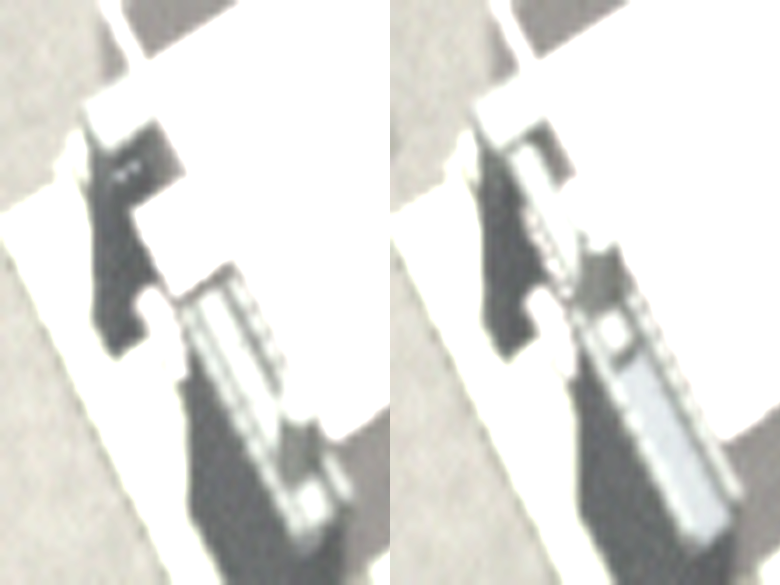

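```bash
python3 - <<'E'
from h import *
move([.4405,-.3037,.2],91.3)
move([.4405,-.3037,.147],91.3)
E
```

```text
at [ 0.434  -0.1197  0.2632] jaw 91.69 tilt 1.71 w 0.0429 q6 -2.007 F [ 0.1 -0.6 -0.4] t 45.8
 shift [ 0.068  -0.1825  0.    ] world turn -0.39 -> about tool x 0.39 (or -179.61)
at [ 0.434  -0.1197  0.2632] jaw 91.69 tilt 1.71 w 0.0429 q6 -2.007 F [ 0.1 -0.6 -0.4] t 45.8
 shift [ 0.121  -0.1811 -0.0008] world turn -0.39 -> about tool x 0.39 (or -179.61)
```

Request:
play_rows(
  plan=[
    [[0.5, 0, -0.03, 0, 0.1], [0.5, 0, -0.07, 0, 0.2], [0.5, 0, -0.11, 0, 0.3], [0.5, 0, -0.15, 0, 0.4], [0.5, 0, -0.175, 0, 0.4], [0.5, 0.02, -0.183, 0, 0.4], [0.5, 0.05, -0.183, 0, 0.4], [0.5, 0.068, -0.1825, 0, 0.4], [0.5, 0.068, -0.1825, 0, 0.4], [0.5, 0.068, -0.1825, 0, 0.4]],
  ],
)

```text
clock: 46.75
position: [0.4404, -0.305, 0.2]
ee_rot: [0.712, -0.017, 0.702, -0.002]
contact_force: [0.1, -0.2, 0.5]
width: 0.0431
```

```bash
python3 - <<'E'
from h import *
move([.4405,-.3037,.147],91.3)
im,d=snap("side","30"); crop(im,270,230,390,360,5,"pics/s30.png")
E
```

```text
at [ 0.4404 -0.305   0.2   ] jaw 91.21 tilt 1.71 w 0.0431 q6 -2.319 F [ 0.1 -0.2  0.5] t 46.8
 shift [ 0.053   0.0026 -0.0007] world turn 0.09 -> about tool x -0.09 (or 179.91)
```

View pics/s30.png

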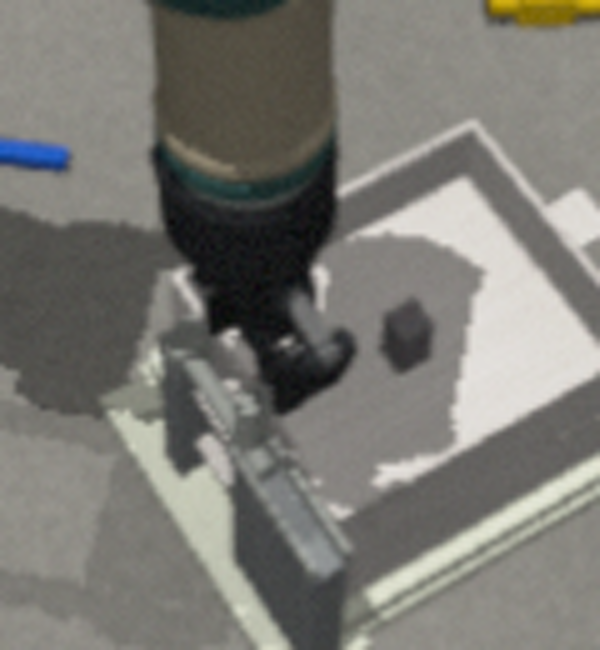

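Request:
play_rows(
  plan=[
    [[0.5, 0.015, 0.001, -0.0005, 0], [0.5, 0.035, 0.002, -0.0005, 0], [0.5, 0.048, 0.0026, -0.0005, 0], [0.5, 0.052, 0.0026, -0.0005, 0], [0.5, 0.052, 0.0026, -0.0005, 0], [1, 0.052, 0.0026, -0.0005, 0], [1, 0.052, 0.0026, -0.0005, 0], [1, 0.052, 0.0026, -0.0005, 0], [1, 0.052, 0.0026, -0.0005, 0]],
  ],
  grip_force=50,
)

```text
clock: 47.7
position: [0.4419, -0.3045, 0.1501]
ee_rot: [0.713, -0.018, 0.7, -0.002]
contact_force: [-0.8, 0.2, 7.1]
width: 0.012
```

Request:
play_rows(
  plan=[
    [[1, 0, 0.001, 0, 0], [1, 0, 0.003, 0, 0], [1, 0, 0.005, 0, 0], [1, 0, 0.007, 0, 0], [1, 0, 0.008, 0, 0], [1, 0, 0.008, 0, 0]],
  ],
)

```text
clock: 48.3
position: [0.4419, -0.3042, 0.1502]
ee_rot: [0.713, -0.024, 0.7, -0.007]
contact_force: [-2.7, -18.1, -6.1]
width: 0.0119
```

Request:
play_rows(
  plan=[
    [[1, 0, -0.006, 0, 0], [1, 0, -0.014, 0, 0], [1, 0, -0.022, 0, 0], [1, 0, -0.03, 0, 0], [1, 0, -0.038, 0, 0], [1, 0, -0.046, 0, 0], [1, 0, -0.052, 0, 0], [1, 0, -0.057, 0, 0], [1, 0, -0.062, 0, 0], [1, 0, -0.067, 0, 0], [1, 0, -0.067, 0, 0], [1, 0, -0.067, 0, 0]],
  ],
)

```text
clock: 49.5
position: [0.4434, -0.3687, 0.1503]
ee_rot: [0.713, -0.021, 0.701, -0.005]
contact_force: [5.2, 4.0, -12.8]
width: 0.0118
```

```bash
python3 - <<'E'
from h import *
move([.4412,-.3042,.1503],91.3)
E
```

```text
at [ 0.4434 -0.3687  0.1503] jaw 91.33 tilt 2.33 w 0.0118 q6 -2.395 F [  5.2   4.  -12.8] t 49.5
 shift [-0.0024  0.0645 -0.0007] world turn -0.03 -> about tool x 0.03 (or -179.97)
```

Request:
play_rows(
  plan=[
    [[1, 0, 0.005, 0, 0], [1, -0.0005, 0.012, -0.0001, 0], [1, -0.001, 0.02, -0.0002, 0], [1, -0.001, 0.028, -0.0003, 0], [1, -0.0015, 0.036, -0.0004, 0], [1, -0.0015, 0.044, -0.0005, 0], [1, -0.002, 0.051, -0.0006, 0], [1, -0.002, 0.057, -0.0007, 0], [1, -0.0024, 0.062, -0.0007, 0], [1, -0.0024, 0.066, -0.0007, 0], [1, -0.0024, 0.068, -0.0007, 0], [1, -0.0024, 0.068, -0.0007, 0]],
  ],
)

```text
clock: 50.7
position: [0.4418, -0.3044, 0.1503]
ee_rot: [0.713, -0.025, 0.7, -0.007]
contact_force: [2.1, -13.4, -14.0]
width: 0.0115
```

Request:
play_rows(
  plan=[
    [[1, 0, 0, 0, 0], [0.7, 0, 0, 0, 0], [0.5, 0, 0, 0, 0], [0.5, 0, 0, 0, 0], [0.5, 0, 0, 0, 0]],
  ],
)

```text
clock: 51.2
position: [0.4417, -0.304, 0.151]
ee_rot: [0.714, -0.025, 0.7, -0.007]
contact_force: [-0.0, -0.4, 0.4]
width: 0.0427
```

Request:
play_rows(
  plan=[
    [[0.5, -0.015, -0.0005, 0, 0], [0.5, -0.04, -0.0015, 0, 0], [0.5, -0.07, -0.0025, 0, 0], [0.5, -0.1, -0.0035, 0, 0], [0.5, -0.12, 0.05, 0, 0], [0.5, -0.12, 0.1, 0, 0], [0.5, -0.12, 0.15, 0, 0], [0.5, -0.12, 0.2, 0, 0], [0.5, -0.12, 0.22, 0, 0], [0.5, -0.12, 0.22, 0, 0]],
  ],
)

```text
clock: 52.2
position: [0.4328, -0.0754, 0.261]
ee_rot: [0.714, -0.026, 0.7, -0.005]
contact_force: [0.5, -0.4, 0.1]
width: 0.0428
```

```bash
python3 - <<'E'
from h import *
im,d=snap("side","31"); cv2.imwrite("pics/s31.png",im[:,:,::-1]); crop(im,270,200,430,380,4,"pics/s31c.png")
X=cloud("side",d); m=(X[...,2]>.153)&(X[...,2]<.18)&(np.abs(X[...,0]-.438)<.02)&(np.abs(X[...,1]+.33)<.08); print("knob side",m.sum(),X[m].mean(0))
im,d=snap("top","31"); cv2.imwrite("pics/t31.png",im[:,:,::-1])
X=cloud("top",d); m=(X[...,2]>.153)&(X[...,2]<.18)&(np.abs(X[...,0]-.44)<.02)&(np.abs(X[...,1]+.33)<.08); print("knob top",m.sum(),X[m].mean(0))
move([.44,-.08,.3])
E
python3 rim.py 31 .118 .5525 -.2749 1.3
```

```text
knob side 42 [ 0.43665393 -0.30846767  0.16620572]
knob top 16 [ 0.43941441 -0.30397221  0.16707511]
at [ 0.4338 -0.0787  0.2611] jaw 91.56 tilt 2.92 w 0.0425 q6 -1.895 F [-0.3  0.7 -0.2] t 52.3
 shift [-0.0387 -0.0033  0.0069]
side px 175 mean off mm -3.0 slope deg 1.0 span -0.07 0.07
side mx 129 mean off mm -3.1 slope deg 0.68 span -0.07 0.069
side py 167 mean off mm -3.0 slope deg 0.11 span -0.084 0.084
side my 167 mean off mm -2.3 slope deg -0.01 span -0.084 0.085
top px 61 mean off mm -0.7 slope deg -0.64 span -0.069 0.069
top mx 54 mean off mm -1.2 slope deg 0.8 span -0.067 0.067
top py 42 mean off mm -1.0 slope deg 0.19 span -0.034 0.085
top my 69 mean off mm -0.7 slope deg -0.04 span -0.083 0.084
```

View pics/s31c.png

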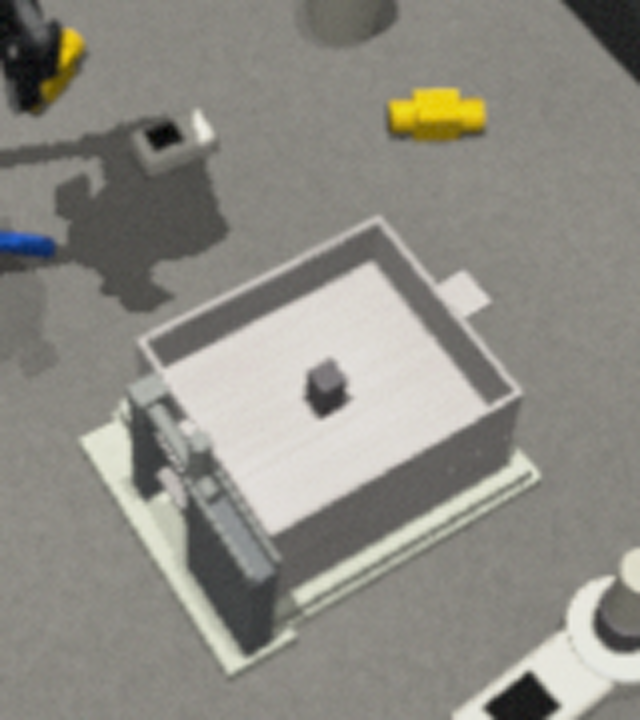

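View pics/s31.png

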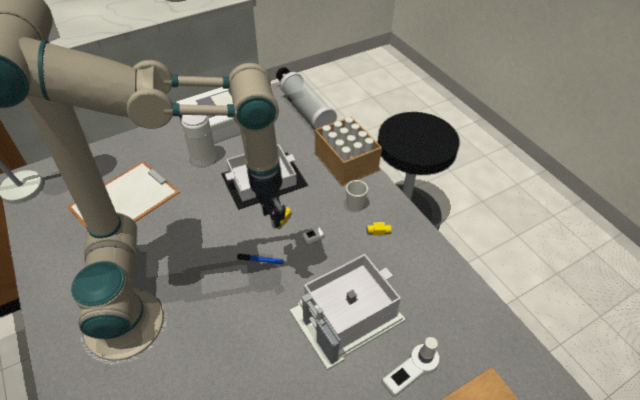

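View pics/t31.png

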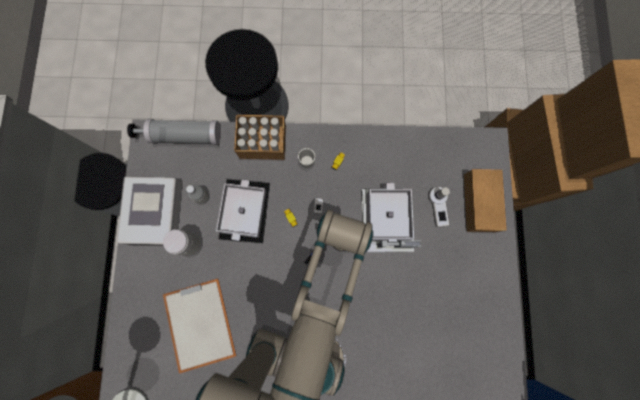

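```bash
python3 -c "
from rig import manip
print(manip.sign_off())"
```

```text
the job is handed in; nothing more can be done
None
```

I finished the whole job and handed it in at about 52 s on the robot's clock. `sign_off` reports no verdict, so the checks below are my own measurements.

- **What I did:** The top tray is seated in the dock. Two heads were on the bench and both are lying flat on that tray's floor. I left the two yellow look-alikes alone. The middle tray is nested on the loaded one as its cover, and the bolt is in its keeper.
- **Trays:** The cover's rim sits square over the docked tray in both cameras, within about 1 mm once a steady 3 mm offset in the side camera is allowed for. When I released it, the tool was at the expected height (81 mm) with the tray's weight off it.
- **Bolt:** My first push stopped after only about 58 mm, which did not match the 64 mm travel. I drew the bolt all the way back and pushed again, and it moved about 64 mm to the same front stop. It had started roughly 6 mm forward, so that stop is home.
- **Rest of the bench:** The last pictures show the bottom tray and the other things where they were, and the gripper clear of everything.
- **Leftover errors:** The two cameras disagreed with each other by 3–4 mm, so I cross-checked them against the arm's position at each grasp. By the end the tool had drifted to about 3° of tilt, but the cover's rim did not move.

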